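Lever a machine base up onto its spring shims

TASK

Take the pry bar, lay it over the round ridge of the fulcrum block and slide its thin tip gently into the notch of the green machine base until you feel it bottom, then, without wedging it hard against the notch's end, press the handle end down to lever the front of the base up only just far enough for both brass spring shims to slip underneath. Ease the base down gently onto the shims, draw the bar out and lay it flat back on its black rubber mat; touch the base only with the bar, do not shove it out of place, and leave everything else on the cart alone.

Things in the scene. Friction and masses are not known exactly. Their poses are not given: they have to be found in the camera images.
- bar: Loose straight steel pry bar, red sleeve, 0.6 kg, 300 long, 22 wide, 16 high, flat underside. Origin: centre of the underside; x runs along the bar to the thin tip (x = +150), z up. The last 60 mm at the tip are only 7 high (flush with the underside). Sleeve from x = -145 to -45; balances at about x = -15. Grip at about x = -40, from above across the 22 mm. Starts lying on the mat, right way up.
- bar_tip (a point): Lower edge of the end of the pry bar's thin tip, middle of its width (on the bar's underside, 150 mm ahead of its origin).
- base: Loose heavy green cast machine foot with gear housing, 4 to 6 kg, 150 deep (x), 160 wide (y), foot 44 high, 135 in all. Origin: centre of underside; front face at its x = -75, rear edge against a fixed stop, so the front tips up about the rear edge. Shims are under at 0.08 rad (front 11 to 12 up); 0.115 rad is too far. The bar needs 20 to 35 N at the notch; 60 N or a shift over 8 mm is too much.
- notch (a point): Pry notch in the middle of the base's front lower edge: 44 wide, 28 high, 20 deep, open below to the cart. Point: middle of its upper inner edge, where the end wall (20 mm in from the front face) meets the ceiling, 28 mm above the cart before the lift. Axes as the base's. A bar turned about the ridge reaches some 3 mm farther as it comes level: ease it back 1 to 2 mm after bottoming, or it jams.
- rig: Fixed fittings round the base: rear stop, and two yellow spring-shim housings 26 high, 55 mm to either side of the notch, from 34 to 90 mm in front of the base's front face. Origin on the cart top under the centre of the base's starting place; x axis points from the base's front to its rear (the way the bar goes in).
- fulcrum: Fixed steel fulcrum block with a red band, 36 by 56 mm, in front of the notch (its centre 40 to 50 mm in front of the base's front face). Origin: centre of its underside on the cart top; y axis along the ridge. The ridge on top is a round of 8 mm radius, its top 32 mm above the cart.
- ridge (a point): Middle of the top line of the fulcrum's round ridge, 32 mm above the cart.
- shim_l (a joint): Travel in m of the brass spring shim on the base's own +y side (60 by 26 mm, top 10.2 mm above the cart) towards the base: about 0 while a spring of 2 to 3 N holds it against the base's front face, 0.016 when fully under. It slips under by itself once the front edge is lifted clear; 0.009 or more counts as under.
- shim_r (a joint): The same for the shim on the base's own -y side.
- mat: Fixed black rubber mat, 360 by 120 mm, 3 thick, where the pry bar lies. Origin: centre of its underside, x axis along its length.
- brush: Bystander: bench brush, 240 long, 43 high.
- notebook: Bystander: notebook, 210 by 150, 8 thick.
- straightedge: Bystander: aluminium straightedge, 300 by 30, 6 thick.
- square: Bystander: steel square, 120 by 120, 14 thick.
- setup_block: Bystander: dark steel block with holes, 50 by 75, 25 high (not the fulcrum).
- tin: Bystander: yellow-labelled tin, 66 across, 90 high.
- big_nut: Bystander: round brass nut, 44 across, 18 high.
Mind the look-alikes: they are no part of the job. Of the things that look like the base, take the one that is farthest from the robot's base at the start. What is shaped like the fulcrum but brown is not meant.

How it is judged (in metres and radians):
On the way, in this order (a step that is already met when the one before it is completed fails the run):
1. the bar's tip is bottomed in the notch of the base (within 3.5 mm of its end wall) with the bar resting on the fulcrum (x of bar_tip in the frame of notch above -0.0035 m and y of bar_tip in the frame of notch between -0.014 and 0.014 m and z of bar_tip in the frame of notch below 0 m and contact force between bar and fulcrum above 0.5 N), for 0.1 s.
2. the base has been levered up by the bar over the fulcrum and both shims have slipped under (value of joint each of shim_l, shim_r above 0.009 m and angle between base's own z axis and vertical above 0.066 rad and contact force between bar and fulcrum above 5 N and contact force between bar and base above 5 N), for 0.1 s.
At the end, for the whole second after the job is handed in: Both shims at least 9 mm under the base, base tilted 0.055 to 0.09 rad and at rest on them; the bar released, flat and right way up on the mat, its middle within 80 mm lengthwise and 60 mm crosswise of the mat's centre, along the mat within 0.25 rad (value of joint each of shim_l, shim_r above 0.009 m and angle between base's own z axis and vertical between 0.055 and 0.09 rad and linear speed of base below 0.01 m/s and linear speed of bar below 0.02 m/s and angle between bar's own z axis and vertical below 0.06 rad and x of bar in the frame of mat between -0.08 and 0.08 m and y of bar in the frame of mat between -0.06 and 0.06 m and z of bar in the frame of mat between -0.003 and 0.008 m and angle between the x axis of bar and the x axis of mat, either way round below 0.25 rad); the robot touches nothing.
It fails at once if the bar presses on the base with more than 60 N (contact force between bar and base above 60 N).
It fails at once if the base is tipped more than 0.115 rad, or falls or is jerked (faster than 0.10 m/s) (angle between base's own z axis and vertical above 0.115 rad or linear speed of base above 0.1 m/s).
It fails at once if the base is shifted more than 8 mm from its place (not (x of base in the frame of rig between -0.008 and 0.008 m and y of base in the frame of rig between -0.008 and 0.008 m)).
It fails at once if the robot touches the base (contact force between any of the fingers, the arm and base above 1 N).
It fails at once if a bystander is moved more than 20 mm (distance of any of brush, notebook, straightedge, square, setup_block, tin, big_nut from where it was at the start of the episode above 0.02 m).
It also fails if it takes over 64 s, if anything falls off the work surface, if the arm or the gripper's body presses on something with over 40 N, if the wrist force passes 120 N, or if a joint passes its speed limit or range.

ROBOT

A 6-joint arm with a two-finger parallel gripper is mounted at the origin on the work surface. World frame = base frame: x ahead of the robot, y to its left, z up, the work surface at z = 0. Lengths are in mm, angles in rad, forces in N, time in s.
With the tool pointing down it reaches from about 350 to 875 mm from the base axis. Payload 4.2 kg.
Tool frame: the origin (TCP) lies between the finger pads; the fingertips stand 17 mm ahead of it and the grasp point (between the pads) lies 2 mm behind it (nose_length is the distance from the TCP to the fingertips, in mm); z points along the fingers, y is the direction in which the jaws open and shut (so a half turn about z gives the same grasp; the last joint's range is limited). The gripper opens to 85 mm and grips with 20 to 120 N. Pads are 22 mm wide; open, the fingers measure 114 mm over their backs; the gripper's body (76 mm by 85 mm) begins 54 mm behind the grasp point. The pads swing forward as they close: fully open they stand 13 mm farther back than shut.
Start: joints at [0.259, 0.385, 0.008, 0, -1.194, -0.259], TCP at [624.979, 0.025, 248.312] pointing down, gripper open.
Joint ranges: [-3.14, 3.14], [-1.21, 2.06], [-1.07, 1.41], [-3.16, 2.05], [-2.99, -0.16], [-3.1, 3.1]. Speed limits (rad/s): [2.79, 2.79, 3.14, 3.14, 3.14, 3.14].

INTERFACE

Orientations are given as a unit quaternion [x, y, z, w].
In Python, from bench import * gives the robot as it stands.
- The arm moves only by the tool jog_arm, never from a script. Its argument "increments" is a list of rows, each a list of 4 numbers: the shift along the tool's x, y, z in m, then the turn about the tool's z in degrees. A call has 1 to 10 rows; each row is the pose to reach, as a shift and turn from the pose measured when the call began, along the tool's axes at that moment; what a row does not reach only later rows make up. A row lasts 1/8 s, in which the tool goes at most 62.5 mm and 10.7 degrees, less where a joint would pass 70% of its speed; a pose out of reach is approached as far as the arm can. A call with a gripper value outside its range is refused whole. "hand" is the gripper's target within -1 to 1 (fully open at 1, half-way at 0, shut at -1), set as the call begins (left out, the last holds). The fingers move at their own pace and stop on an object; the grip force is fixed at half the most. Time passes only in rows, so rows that repeat a pose let the fingers close. It gives the time, the measured TCP pose, the force and the opening at its end, in the units of the state.
- read_state(): the state, without advancing time (a new reading comes with each control period).
- get_image(name): name is "scene" or "side" or "wrist"; returns the picture (384x512x3 uint8, red, green, blue); there is no depth.
- calibration(name): a dict with "fx", "fy", "cx", "cy" (pixels), "position" and "rotation" of the camera in the world; the wrist camera has in their place "hand_eye" (4x4, takes a point from camera to tool coordinates, whose origin is the TCP and whose axes are the flange's). Camera axes: x right, y up, looking along -z (the intrinsics and any distortion apply to the point x, -y, -z); pixel columns grow to the right and rows downward; lengths in mm; the calibration is good to about 2 mm. A picture is of the moment at which its call begins: read the wrist's pose just before it. calibration takes no time and is no camera call.
- job_done(): hands the job in, once; it reports no verdict.
The state is a dict: "clock": time; "joints": joint angles; "joint_vel": joint speeds; "joint_efforts": joint torques, N m; "position": TCP position; "ee_rot": TCP orientation; "contact_force": force on the tool from outside, world axes, zero at the start; "wrist_torque": the same for the moment, N m; "gripper_width": finger opening in mm.
Only numpy, scipy, OpenCV 4.12 (cv2) and the standard library are available. Lean on these libraries where they do the work, as an engineer would, in place of code of your own. Each camera call takes 0.05 s, during which the arm holds its last target.

## Working session

There is one attempt and no reset: what is moved stays moved. The work goes in short steps, Python scripts to look and compute and a tool call to move; the robot and the scene stay as the last step left them, time stands still between calls to the robot, and variables do not carry over. Pictures are saved under pics/ and viewed, and the job is handed in when it is done.

Besides the shell and the picture viewer there is one more tool, called after "Emit:" as name(argument=value, ...), one argument or row to a line, values as JSON. jog_arm: Moves the arm, as the interface text tells. Its arguments: {"type":"object","properties":{"increments":{"type":"array"},"hand":{"type":"number"}},"required":["increments"]}

```bash
mkdir -p pics; ls
python3 - <<'E'
from bench import *
import cv2
s=read_state();print(s)
for n in ["scene","side","wrist"]:
    c=calibration(n);print(n,c)
    im=get_image(n);cv2.imwrite(f"pics/{n}0.png",cv2.resize(im[:,:,::-1],None,fx=1.5625,fy=1.5625,interpolation=cv2.INTER_CUBIC)); cv2.imwrite(f"pics/{n}0_raw.png",im[:,:,::-1])
E
```

```text
pics
{'clock': 0.0, 'joints': array([ 2.58613636e-01,  3.85550416e-01,  6.63111932e-03, -5.12820219e-04,
       -1.19398303e+00, -2.58595984e-01]), 'joint_vel': array([-0.00172555, -0.00109688, -0.00012943,  0.00012277, -0.00091915,
        0.00100115]), 'joint_efforts': array([-9.55001960e-04, -3.92286408e+01,  1.88399577e+01,  4.18616563e+00,
       -4.72148502e-03,  8.27910434e-07]), 'position': array([6.24456980e+02, 3.39631877e-02, 2.47225262e+02]), 'ee_rot': array([-0.70704572,  0.70716702,  0.00073542, -0.00079042]), 'contact_force': array([-0.3118667 ,  0.1576451 , -0.16952442]), 'wrist_torque': array([-0.03522937,  0.0026924 , -0.0157542 ]), 'gripper_width': 85.30312142769914}
scene {'fx': 427.791033230864, 'fy': 427.791033230864, 'cx': 261.86091160757144, 'cy': 189.42632188819826, 'position': array([1013.4749697 , -868.06654598,  861.07316546]), 'rotation': array([0.41890818, 0.11721389, 0.26559999, 0.86036823])}
side {'fx': 416.2699830104971, 'fy': 416.2699830104971, 'cx': 256.10637876140026, 'cy': 197.2722894463174, 'position': array([-138.10728352,  912.09148471,  775.38048759]), 'rotation': array([-0.13593716,  0.46145794,  0.83729332, -0.2598414 ])}
wrist {'fx': 276.03080670014725, 'fy': 276.03080670014725, 'cx': 256.7838919307849, 'cy': 190.50781492087995, 'hand_eye': array([[-2.54818905e-04,  9.60084987e-01,  2.79708336e-01,
         7.16414051e+01],
       [ 9.99999533e-01,  5.05540676e-04, -8.24227230e-04,
         7.90357475e-01],
       [-9.32732130e-04,  2.79707996e-01, -9.60084667e-01,
        -1.26427899e+02],
       [ 0.00000000e+00,  0.00000000e+00,  0.00000000e+00,
         1.00000000e+00]])}
```

View pics/scene0.png

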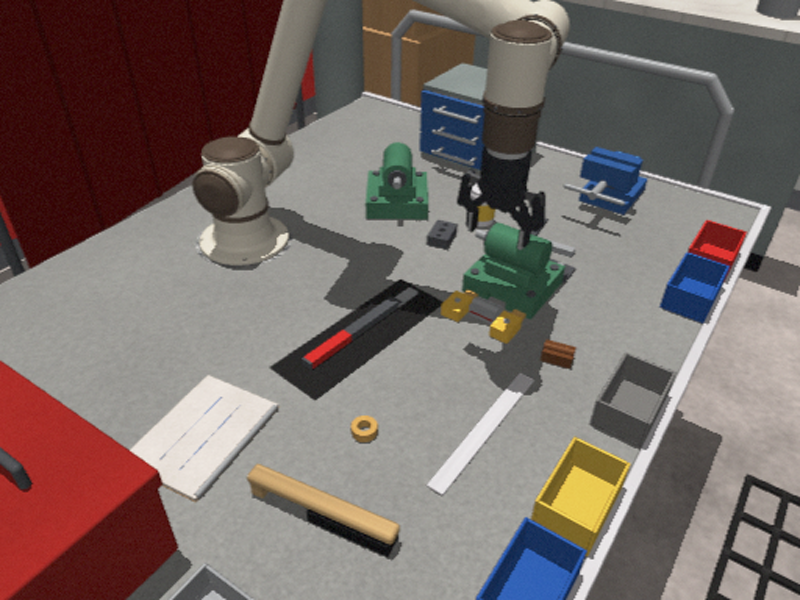

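View pics/side0.png

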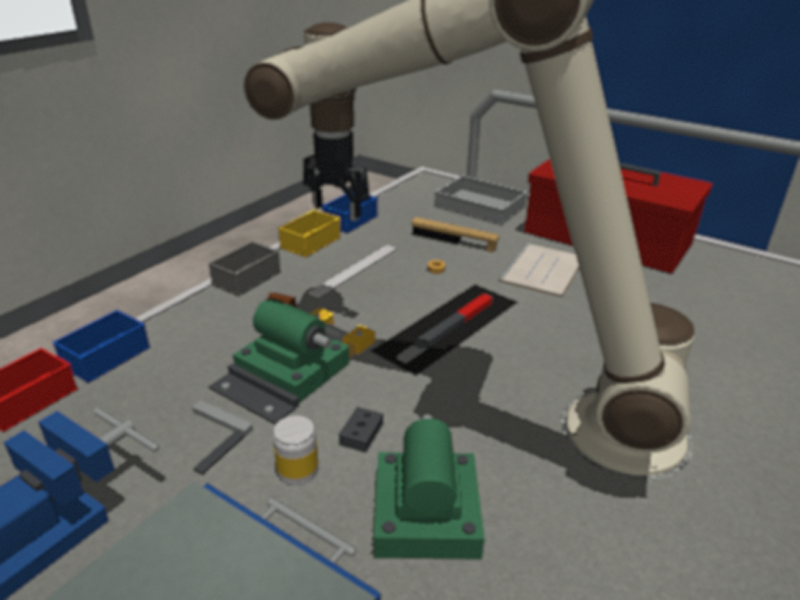

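View pics/wrist0.png

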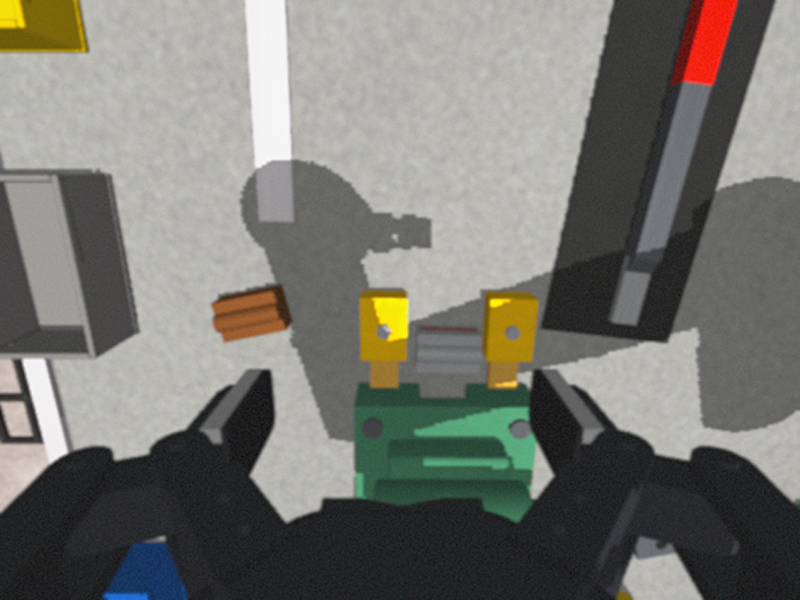

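```bash
cat > h.py <<'E'
import numpy as np, cv2
from scipy.spatial.transform import Rotation as R
from bench import *
def campose(name,st=None):
    c=calibration(name)
    if name=="wrist":
        T=np.eye(4);T[:3,:3]=R.from_quat(st["ee_rot"]).as_matrix();T[:3,3]=st["position"]
        M=T@np.array(c["hand_eye"]);return c,M[:3,:3],M[:3,3]
    return c,R.from_quat(c["rotation"]).as_matrix(),np.array(c["position"])
def px2w(name,uv,z,st=None):
    c,Rm,p=campose(name,st)
    d=Rm@np.array([(uv[0]-c["cx"])/c["fx"],-(uv[1]-c["cy"])/c["fy"],-1.0])
    return p+d*(z-p[2])/d[2]
def w2px(name,P,st=None):
    c,Rm,p=campose(name,st)
    q=Rm.T@(np.array(P,float)-p)
    return np.array([c["cx"]+c["fx"]*q[0]/-q[2],c["cy"]-c["fy"]*q[1]/-q[2]])
def crop(raw,x0,y0,x1,y1,s,out):
    im=cv2.imread(raw) if isinstance(raw,str) else raw
    cv2.imwrite(out,cv2.resize(im[y0:y1,x0:x1],None,fx=s,fy=s,interpolation=cv2.INTER_CUBIC))
E
python3 -c "
from h import *
crop('pics/wrist0_raw.png',210,175,360,285,5,'pics/c1.png')
crop('pics/wrist0_raw.png',340,0,500,230,2.6,'pics/c2.png')
crop('pics/scene0_raw.png',270,130,400,240,5,'pics/c3.png')
"
```

```text
(no output)
```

View pics/c1.png

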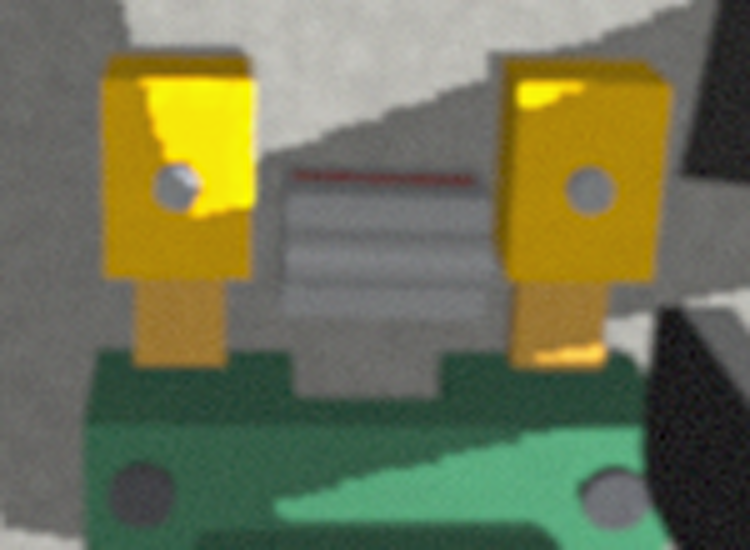

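View pics/c2.png

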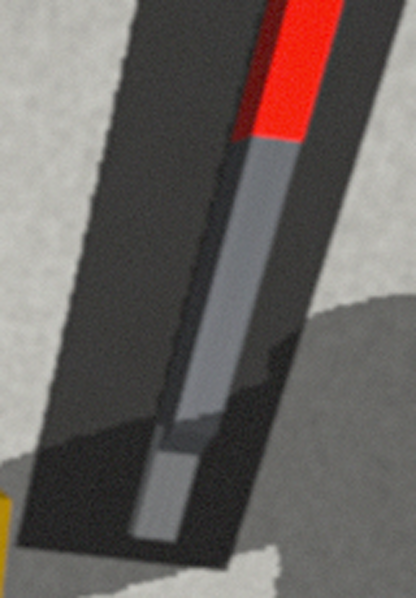

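View pics/c3.png

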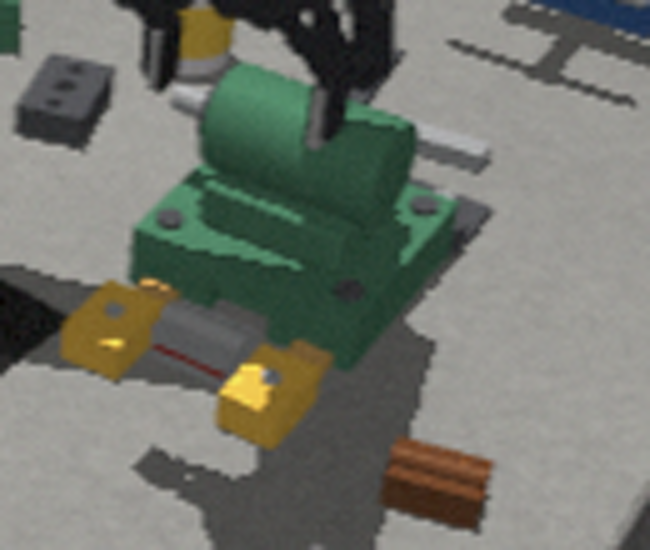

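Run:
```python
from h import *
st={'position':np.array([624.457,0.034,247.225]),'ee_rot':np.array([-0.70704572,0.70716702,0.00073542,-0.00079042])}
def c1(u,v,z,n):print(n,px2w('wrist',(210+u/5,175+v/5),z,st).round(1))
def c2(u,v,z,n):print(n,px2w('wrist',(340+u/2.6,v/2.6),z,st).round(1))
c1(97,352,0,'base fl bot');c1(630,352,0,'base fr bot');c1(85,425,44,'fl top');c1(645,428,44,'fr top')
c1(292,395,28,'notch l');c1(440,397,28,'notch r')
c1(292,352,0,'notch l bot');c1(440,352,0,'notch r bot')
c1(288,258,32,'ridge l');c1(492,262,32,'ridge r')
for p in [(102,78),(250,78),(102,278),(250,278),(503,80),(670,82),(510,282),(655,280)]: c1(*p,26,'hous')
c1(178,188,26,'screw');c1(590,190,26,'screw')
c2(132,537,10,'tip l');c2(177,542,10,'tip r');c2(253,140,19,'slv l');c2(301,140,19,'slv r');c2(173,418,19,'step l');c2(215,428,19,'step r')
c2(20,545,3,'mat');c2(227,570,3,'mat');c2(137,0,3,'mat e');c2(405,0,3,'mat e')
# scene mat corners (enlarged /1.5625)
for p in [(403,280),(440,297),(272,367),(316,398)]: print('scene mat',px2w('scene',np.array(p)/1.5625,3).round(1))
```

```text
base fl bot [663.8 122.7   0. ]
base fr bot [504.2 123.    0. ]
fl top [663.  121.5  44. ]
fr top [512.4 122.7  44. ]
notch l [606.7 121.6  28. ]
notch r [565.3 122.3  28. ]
notch l bot [605.5 122.8   0. ]
notch r bot [561.1 122.9   0. ]
ridge l [608.4  78.3  32. ]
ridge r [553.7  79.6  32. ]
hous [657.5  29.7  26. ]
hous [618.7  29.8  26. ]
hous [659.   86.8  26. ]
hous [618.5  86.9  26. ]
hous [552.2  30.4  26. ]
hous [508.3  31.   26. ]
hous [547.2  88.2  26. ]
hous [507.4  87.7  26. ]
screw [637.9  60.5  26. ]
screw [527.1  61.3  26. ]
tip l [435.5  57.9  10. ]
tip r [410.9  60.8  10. ]
slv l [ 411.3 -134.8   19. ]
slv r [ 389.6 -134.8   19. ]
step l [428.2  -8.3  19. ]
step r [406.3  -3.2  19. ]
mat [492.9  65.    3. ]
mat [376.4  79.9   3. ]
mat e [ 464.2 -194.8    3. ]
mat e [ 343.8 -194.9    3. ]
scene mat [386.7  79.    3. ]
scene mat [481.8  75.    3. ]
scene mat [ 339.8 -274.3    3. ]
scene mat [ 453.7 -287.2    3. ]
```

Emit:
jog_arm(
  increments=[
    [0.025, 0.04, 0, 2],
    [0.05, 0.09, 0.02, 4],
    [0.08, 0.14, 0.06, 6.65],
    [0.11, 0.19, 0.1, 6.65],
    [0.13, 0.2235, 0.13, 6.65],
    [0.13, 0.2235, 0.13, 6.65],
    [0.13, 0.2235, 0.13, 6.65],
  ],
  hand=0.3,
)

```text
clock: 1.02
position: [401.5, -130.1, 118.2]
ee_rot: [-0.665, 0.747, 0.0, -0.0]
contact_force: [0.6, 0.8, 0.7]
gripper_width: 55.1
```

Run:
```python
from h import *
s=read_state();print(s['clock'],s['position'].round(1),R.from_quat(s['ee_rot']).as_euler('xyz').round(4),s['contact_force'].round(2),s['wrist_torque'].round(3),s['gripper_width'])
im=get_image('wrist')[:,:,::-1];cv2.imwrite('pics/w1_raw.png',im);crop(im,0,0,512,384,1.5625,'pics/w1.png')
print(R.from_quat(s['ee_rot']).as_matrix().round(3))
```

```text
1.025 [ 401.5 -130.1  118.2] [ 3.1409e+00 -5.0000e-04 -1.6871e+00] [0.64 0.82 0.72] [ 0.047 -0.057  0.018] 55.132514770260585
[[-0.116 -0.993 -0.001]
 [-0.993  0.116 -0.   ]
 [ 0.001  0.001 -1.   ]]
```

View pics/w1.png

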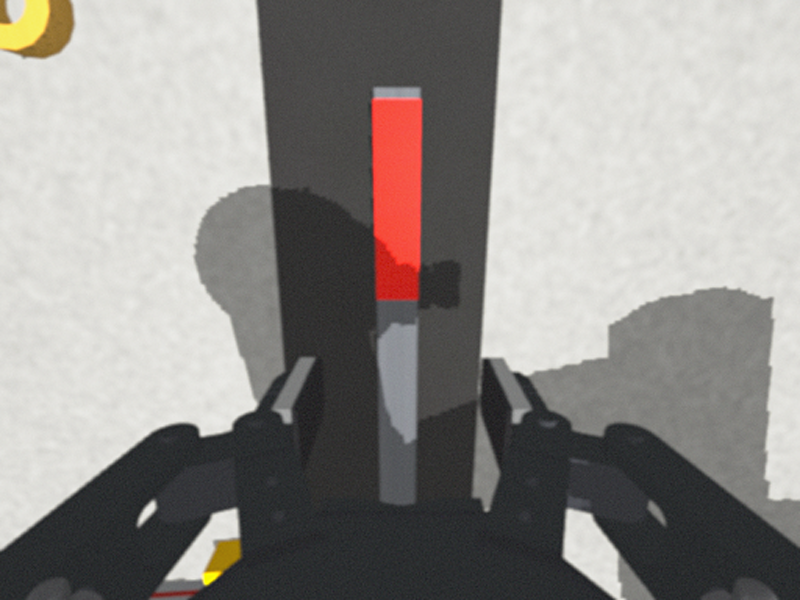

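Run:
```python
from h import *
s=read_state()
a=px2w('wrist',np.array([397,88])/1.5625,19,s);b=px2w('wrist',np.array([397,300])/1.5625,19,s);print(a.round(1),b.round(1),np.linalg.norm(a-b))
d=(b-a)/np.linalg.norm(b-a);print(d, 'x=-40:',b+5*d,'tcp bar x',-45+(s['position']-b)@d)
```

```text
[ 390.8 -239.6   19. ] [ 403.4 -134.6   19. ] 105.75126413253437
[0.11841911 0.9929637  0.        ] x=-40: [ 403.96430565 -129.64111248   19.        ] tcp bar x -40.40522295104924
```

Emit:
jog_arm(
  increments=[
    [0, 0, 0.03, 0],
    [0, 0, 0.06, 0],
    [0, 0, 0.085, 0],
    [0, 0, 0.096, 0],
    [0, 0, 0.096, 0],
  ],
)

```text
clock: 1.7
position: [403.4, -129.6, 22.5]
ee_rot: [-0.665, 0.747, -0.0, 0.0]
contact_force: [-0.4, -0.7, -0.3]
gripper_width: 55.4
```

Emit:
jog_arm(
  increments=[
    [0, 0, 0, 0],
    [0, 0, 0, 0],
    [0, 0, 0, 0],
    [0, 0, 0, 0],
    [0, 0, 0, 0],
  ],
  hand=-0.5,
)

```text
clock: 2.33
position: [404.0, -129.5, 23.4]
ee_rot: [-0.665, 0.746, -0.001, 0.001]
contact_force: [-0.9, 1.7, 6.8]
gripper_width: 21.7
```

Emit:
jog_arm(
  increments=[
    [0, 0, -0.015, 0],
    [0, 0, -0.03, 0],
    [0, 0, -0.045, 0],
    [0, 0, -0.06, 0],
    [0, 0, -0.07, 0],
    [0, 0, -0.07, 0],
  ],
)

```text
clock: 3.08
position: [403.7, -129.5, 93.6]
ee_rot: [-0.665, 0.747, -0.001, 0.001]
contact_force: [-0.0, -0.0, -6.4]
gripper_width: 21.5
```

Run:
```python
from h import *
s=read_state();print(s['clock'],s['position'].round(1),s['contact_force'].round(2),s['wrist_torque'].round(3),s['gripper_width'])
im=get_image('side')[:,:,::-1];cv2.imwrite('pics/s2_raw.png',im);crop(im,220,160,360,260,5,'pics/s2.png')
im=get_image('scene')[:,:,::-1];cv2.imwrite('pics/sc2_raw.png',im);crop(im,170,130,310,240,5,'pics/sc2.png')
```

```text
3.075 [ 403.7 -129.5   93.6] [-0.04 -0.   -6.38] [-0.134 -0.046 -0.044] 21.489374431709116
```

View pics/s2.png

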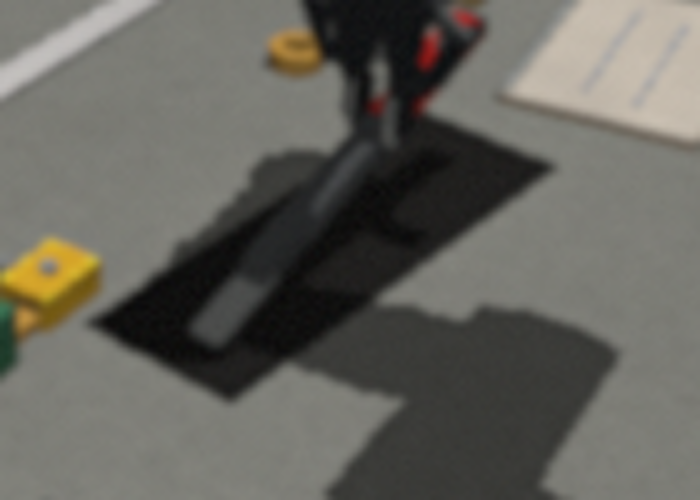

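View pics/sc2.png

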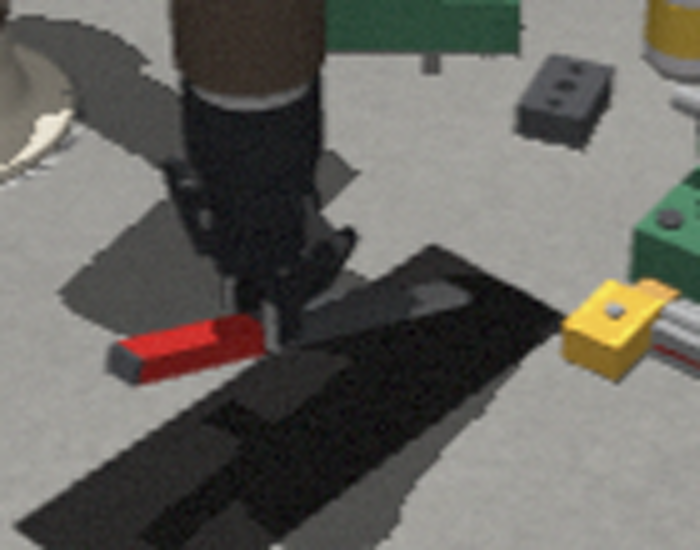

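```bash
cat >> h.py <<'E'
def tri(obs):
    A=[];b=[]
    for name,uv,st in obs:
        c,Rm,p=campose(name,st)
        d=Rm@np.array([(uv[0]-c["cx"])/c["fx"],-(uv[1]-c["cy"])/c["fy"],-1.0]);d/=np.linalg.norm(d)
        P=np.eye(3)-np.outer(d,d);A.append(P);b.append(P@p)
    A=np.vstack(A);b=np.hstack(b);x=np.linalg.lstsq(A,b,rcond=None)[0]
    return x,np.linalg.norm(A@x-b)
def barwire(o,head,pitch):
    # head: angle of bar dir from +y toward +x ; pitch: tip-down positive
    f=np.array([np.sin(head)*np.cos(pitch),np.cos(head)*np.cos(pitch),-np.sin(pitch)])
    l=np.array([-np.cos(head),np.sin(head),0]);u=np.cross(f,l)
    Q=lambda x,y,z:np.array(o)+x*f+y*l+z*u
    segs=[]
    for y in(-11,11):
        pts=[(-150,0),(-150,16),(90,16),(90,7),(150,7),(150,0),(-150,0)]
        segs+= [(Q(a[0],y,a[1]),Q(b[0],y,b[1])) for a,b in zip(pts,pts[1:])]
    for x,z in[(-150,0),(-150,16),(90,16),(90,7),(150,7),(150,0),(-45,16)]: segs.append((Q(x,-11,z),Q(x,11,z)))
    return segs
def overlay(im,name,segs,box,s,out,st=None):
    x0,y0,x1,y1=box
    im=cv2.resize(im[y0:y1,x0:x1],None,fx=s,fy=s,interpolation=cv2.INTER_CUBIC)
    for a,b in segs:
        p=(w2px(name,a,st)-[x0,y0]+.5)*s;q=(w2px(name,b,st)-[x0,y0]+.5)*s
        cv2.line(im,tuple(int(v) for v in p),tuple(int(v) for v in q),(255,255,0),1,cv2.LINE_AA)
    cv2.imwrite(out,im)
E
python3 - <<'E'
from h import *
print(tri([('scene',(264,188.4),None),('side',(261.4,228),None)]))
s=read_state();t=s['position']
pitch=.2;head=.118
f=np.array([np.sin(head)*np.cos(pitch),np.cos(head)*np.cos(pitch),-np.sin(pitch)])
for pitch in(.15,.25):
  f=np.array([np.sin(head)*np.cos(pitch),np.cos(head)*np.cos(pitch),-np.sin(pitch)])
  o=t+[0,0,-9.5-8]+40*f
  g=barwire(o,head,pitch)
  overlay(cv2.imread('pics/sc2_raw.png'),'scene',g,(170,130,310,240),5,'pics/o_sc%d.png'%(pitch*100))
a=cv2.imread('pics/o_sc15.png');b=cv2.imread('pics/o_sc25.png');cv2.imwrite('pics/o_a.png',cv2.resize(np.vstack([a,b]),None,fx=.54,fy=.54,interpolation=cv2.INTER_AREA))
E
```

```text
(array([425.92101343,  44.65907913,   4.27996122]), np.float64(9.196774372718505))
```

View pics/o_a.png

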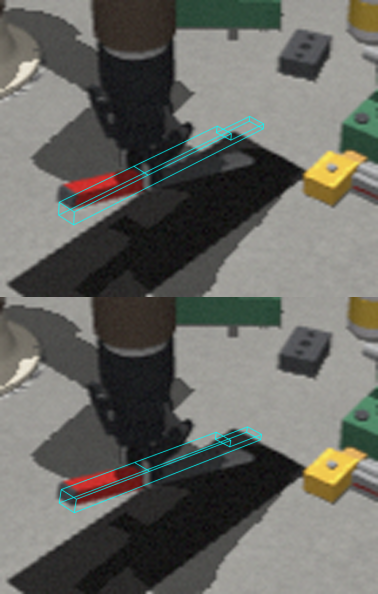

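Emit:
jog_arm(
  increments=[
    [0, 0, 0.006, 0],
    [0, 0, 0.012, 0],
    [0, 0, 0.018, 0],
    [0, 0, 0.024, 0],
    [0, 0, 0.024, 0],
  ],
)

```text
clock: 3.8
position: [403.3, -129.4, 68.3]
ee_rot: [-0.665, 0.747, -0.0, 0.0]
contact_force: [0.6, 0.5, -4.7]
gripper_width: 21.6
```

Emit:
jog_arm(
  increments=[
    [0, 0, 0, 0],
    [0, 0, 0, 0],
    [0, 0, 0, 0],
  ],
  hand=-1,
)

```text
clock: 4.18
position: [403.3, -129.4, 68.4]
ee_rot: [-0.665, 0.747, -0.0, 0.0]
contact_force: [0.0, 0.3, -4.6]
gripper_width: 20.3
```

Emit:
jog_arm(
  increments=[
    [0, 0, -0.015, 0],
    [0, 0, -0.03, 0],
    [0, 0, -0.045, 0],
    [0, 0, -0.06, 0],
    [0, 0, -0.07, 0],
    [0, 0, -0.07, 0],
  ],
)

```text
clock: 4.92
position: [403.5, -129.3, 138.9]
ee_rot: [-0.665, 0.747, -0.001, 0.001]
contact_force: [0.0, -0.7, -6.4]
gripper_width: 20.0
```

Run:
```python
from h import *
s=read_state();print(s['clock'],s['position'].round(1),s['contact_force'].round(2),s['wrist_torque'].round(3),s['gripper_width'])
im=get_image('side')[:,:,::-1];cv2.imwrite('pics/s3_raw.png',im);crop(im,220,130,360,260,4,'pics/s3.png')
im=get_image('scene')[:,:,::-1];cv2.imwrite('pics/sc3_raw.png',im);crop(im,170,110,310,240,4,'pics/sc3.png')
t=s['position'];head=.118;ims=[]
for pitch in(.18,.25,.35):
  f=np.array([np.sin(head)*np.cos(pitch),np.cos(head)*np.cos(pitch),-np.sin(pitch)])
  g=barwire(t+[0,0,-20]+40*f,head,pitch)
  overlay(cv2.imread('pics/sc3_raw.png'),'scene',g,(190,140,290,220),4,'pics/tmp.png');ims.append(cv2.imread('pics/tmp.png'))
  
cv2.imwrite('pics/o_b.png',cv2.resize(np.vstack(ims[:]),None,fx=.62,fy=.62,interpolation=cv2.INTER_AREA))
```

```text
4.925 [ 403.5 -129.3  138.9] [ 0.01 -0.72 -6.4 ] [-0.131  0.031  0.006] 19.987046425925097
```

View pics/o_b.png

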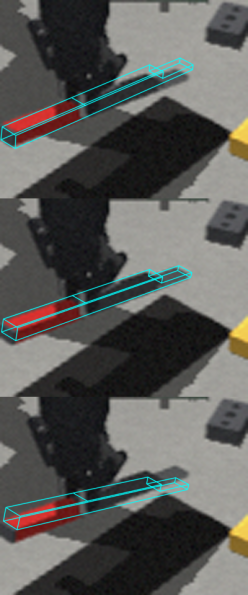

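View pics/sc3.png

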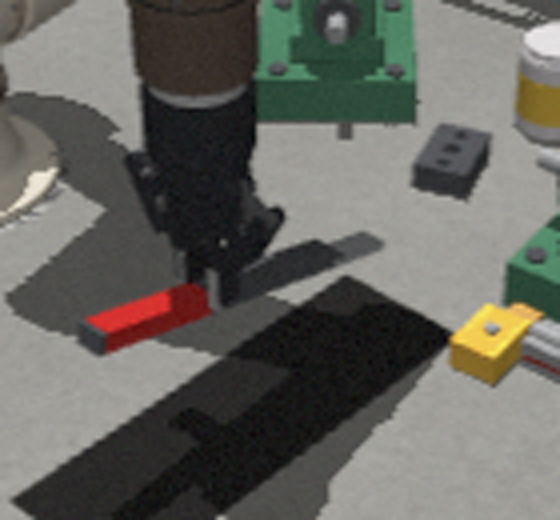

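View pics/s3.png

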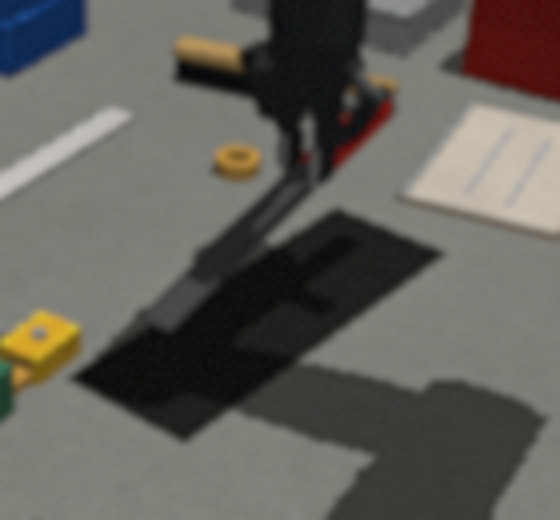

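Emit:
jog_arm(
  increments=[
    [-0.01, -0.025, 0, -1],
    [-0.02, -0.06, 0, -2.5],
    [-0.035, -0.095, 0, -4],
    [-0.05, -0.13, 0, -5.5],
    [-0.058, -0.16, 0, -6.76],
    [-0.0623, -0.1744, 0, -6.76],
    [-0.0623, -0.1744, 0, -6.76],
    [-0.0623, -0.1744, 0, -6.76],
  ],
)

```text
clock: 6.02
position: [581.5, -87.8, 137.3]
ee_rot: [0.708, -0.707, -0.001, 0.001]
contact_force: [0.3, -0.7, -5.6]
gripper_width: 19.6
```

```bash
cat > look.py <<'E'
from h import *
import sys
n=sys.argv[1];head=float(sys.argv[2]);pitch=float(sys.argv[3]);gx=float(sys.argv[4]) if len(sys.argv)>4 else -40
s=read_state();print(s['clock'],s['position'].round(1),s['contact_force'].round(2),s['wrist_torque'].round(3),round(s['gripper_width'],2));t=s['position']
print(R.from_quat(s['ee_rot']).as_matrix()[:2,:2].round(4).tolist())
f=np.array([np.sin(head)*np.cos(pitch),np.cos(head)*np.cos(pitch),-np.sin(pitch)])
g=barwire(t+[0,0,-20]-gx*f,head,pitch)
out=[]
for c,box in(('scene',(260,120,390,230)),('side',(150,150,280,260))):
  im=get_image(c)[:,:,::-1];cv2.imwrite(f'pics/{c}{n}_raw.png',im)
  crop(im,*box,3,'pics/t1.png');overlay(im,c,g,box,3,'pics/t2.png')
  out.append(np.hstack([cv2.imread('pics/t1.png'),cv2.imread('pics/t2.png')]))
cv2.imwrite(f'pics/look{n}.png',np.vstack(out)[:, :800] if np.vstack(out).shape[0]<=660 else 0)
a=cv2.imread(f'pics/look{n}.png');cv2.imwrite(f'pics/look{n}.png',cv2.resize(a,None,fx=.9,fy=.9,interpolation=cv2.INTER_AREA))
E
python3 look.py a 0 0.25
```

```text
6.025 [581.5 -87.8 137.3] [ 0.31 -0.7  -5.64] [-0.1    0.021 -0.048] 19.64
[[0.0014, -1.0], [-1.0, -0.0014]]
```

View pics/looka.png

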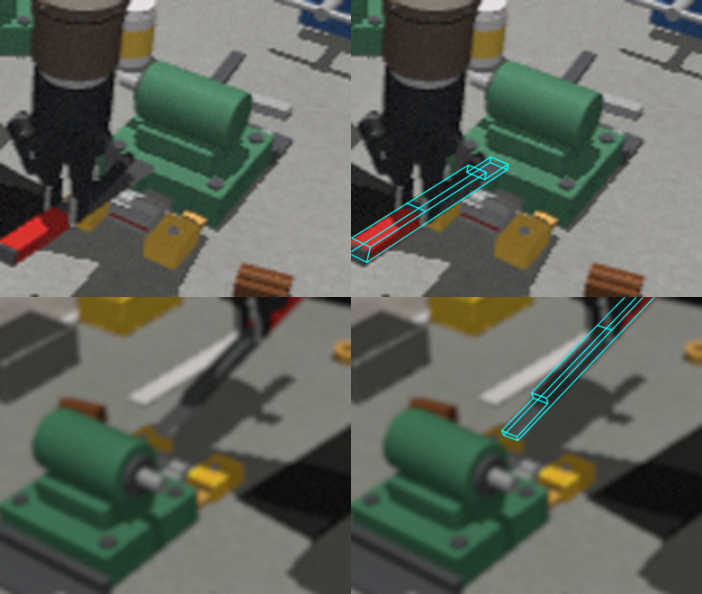

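Emit:
jog_arm(
  increments=[
    [0, -0.001, 0.008, 0],
    [0, -0.0015, 0.018, 0],
    [0, -0.0015, 0.026, 0],
    [0, -0.0015, 0.03, 0],
    [0, -0.0015, 0.03, 0],
    [0, -0.0015, 0.03, 0],
  ],
)

```text
clock: 6.88
position: [583.7, -87.8, 108.2]
ee_rot: [0.708, -0.706, -0.0, 0.0]
contact_force: [-0.2, 0.7, -6.2]
gripper_width: 20.0
```

```bash
python3 look.py b 0 0.25
```

```text
6.875 [583.7 -87.8 108.2] [-0.22  0.69 -6.16] [-0.127 -0.047  0.036] 19.97
[[0.0018, -1.0], [-1.0, -0.0018]]
```

View pics/lookb.png

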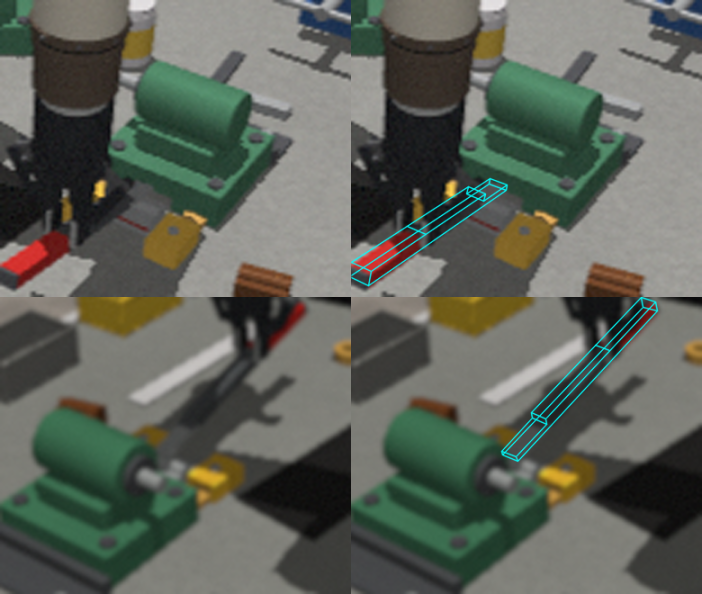

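Emit:
jog_arm(
  increments=[
    [0, 0, -0.001, 0],
    [0, 0, -0.002, 0],
    [0, 0, -0.002, 0],
    [0, 0, -0.002, 0],
    [0, 0, -0.002, 0],
  ],
  hand=-0.5,
)

```text
clock: 7.6
position: [583.6, -87.8, 110.3]
ee_rot: [0.708, -0.706, -0.0, 0.0]
contact_force: [0.7, -0.2, -5.7]
gripper_width: 21.2
```

```bash
python3 look.py c 0 0.33
```

```text
7.6 [583.6 -87.8 110.3] [ 0.66 -0.17 -5.73] [-0.12  -0.058  0.016] 21.18
[[0.0017, -1.0], [-1.0, -0.0017]]
```

View pics/lookc.png

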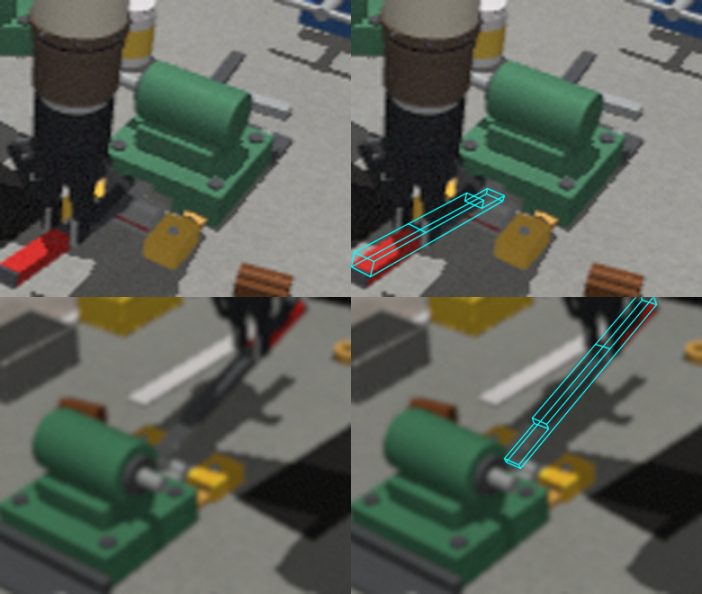

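Emit:
jog_arm(
  increments=[
    [0, 0, 0, 0],
    [0, 0, 0, 0],
    [0, 0, 0, 0],
  ],
  hand=-0.492,
)

```text
clock: 8.07
position: [583.7, -87.8, 110.3]
ee_rot: [0.708, -0.706, -0.0, -0.0]
contact_force: [0.2, -0.4, -6.0]
gripper_width: 22.0
```

```bash
python3 look.py d 0 0.33
```

```text
8.075 [583.7 -87.8 110.3] [ 0.2  -0.4  -6.04] [ 0.029  0.006 -0.028] 21.95
[[0.0017, -1.0], [-1.0, -0.0017]]
```

View pics/lookd.png

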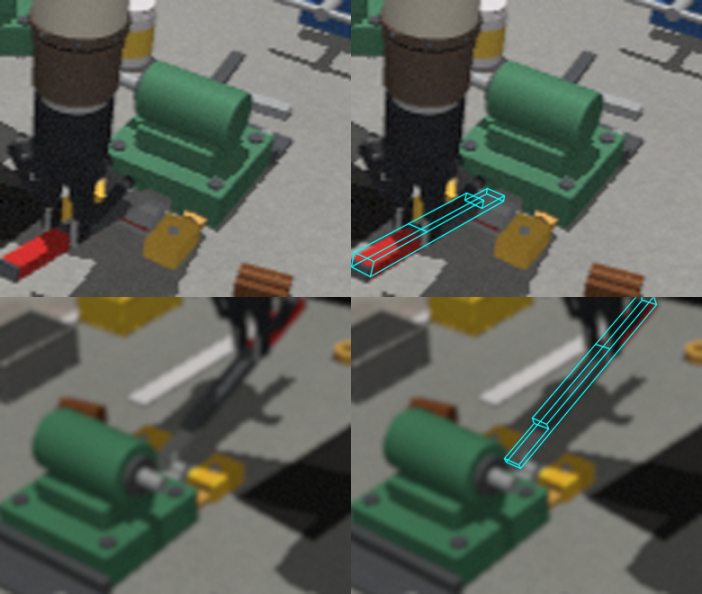

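Emit:
jog_arm(
  increments=[
    [0, 0, 0, 0],
    [0, 0, 0, 0],
  ],
  hand=-0.5,
)

```text
clock: 8.43
position: [583.6, -87.8, 110.3]
ee_rot: [0.708, -0.707, -0.0, -0.0]
contact_force: [0.8, 0.1, -5.3]
gripper_width: 21.5
```

```bash
python3 look.py e 0 0.33
```

```text
8.425 [583.6 -87.8 110.3] [ 0.8   0.12 -5.34] [-0.04  -0.001  0.061] 21.47
[[0.0017, -1.0], [-1.0, -0.0017]]
```

View pics/looke.png

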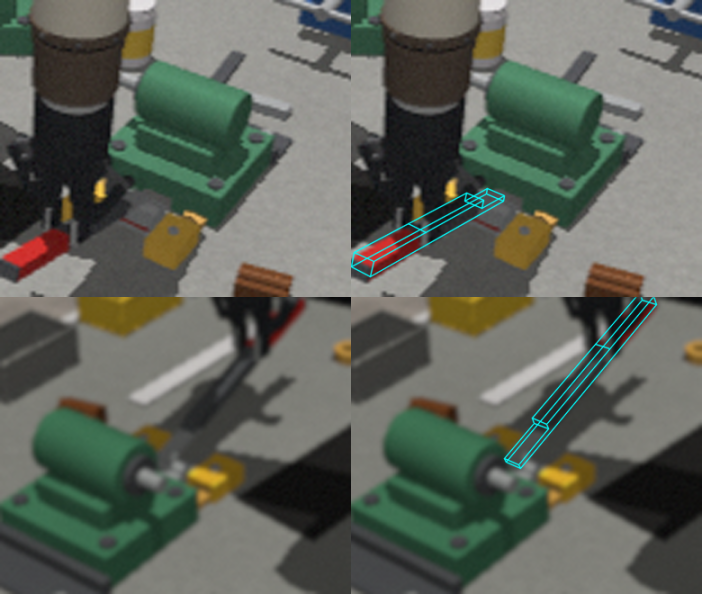

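Run:
```python
from h import *
s=read_state();t=s['position'];rows=[]
for pitch in(.26,.30,.34):
  f=np.array([0,np.cos(pitch),-np.sin(pitch)])
  g=barwire(t+[0,0,-20]+40*f,0,pitch);r=[]
  overlay(cv2.imread('pics/scenee_raw.png'),'scene',g,(255,180,325,235),5.5,'pics/tmp.png');r.append(cv2.imread('pics/tmp.png'))
  overlay(cv2.imread('pics/sidee_raw.png'),'side',g,(195,150,265,205+5),5,'pics/tmp.png');x=cv2.imread('pics/tmp.png');r.append(x[:r[0].shape[0]])
  h=min(a.shape[0] for a in r);rows.append(np.hstack([a[:h] for a in r]))
o=np.vstack(rows);cv2.imwrite('pics/pe.png',cv2.resize(o,None,fx=600/o.shape[0],fy=600/o.shape[0],interpolation=cv2.INTER_AREA))
```

```text
(no output)
```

View pics/pe.png

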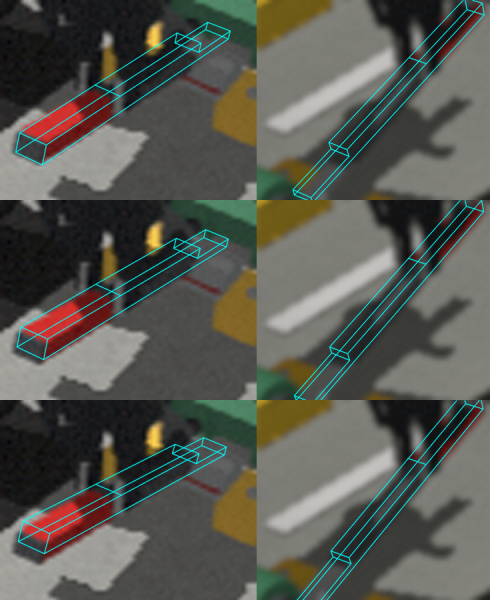

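Emit:
jog_arm(
  increments=[
    [0, 0, 0.002, 0],
    [0, 0, 0.002, 0],
    [0, 0, 0.002, 0],
    [0, 0, 0.002, 0],
    [0, 0, 0.002, 0],
  ],
  hand=-0.492,
)

```text
clock: 9.15
position: [583.7, -87.8, 108.3]
ee_rot: [0.708, -0.707, -0.0, -0.0]
contact_force: [0.4, 0.5, -5.6]
gripper_width: 21.3
```

Emit:
jog_arm(
  increments=[
    [0, 0, 0, 0],
    [0, 0, 0, 0],
  ],
  hand=-0.5,
)

```text
clock: 9.4
position: [583.7, -87.8, 108.3]
ee_rot: [0.708, -0.706, -0.0, -0.0]
contact_force: [0.0, 0.5, -4.8]
gripper_width: 21.2
```

```bash
cat > pe.py <<'E'
from h import *
import sys
n=sys.argv[1];gx=float(sys.argv[2]);ps=[float(a) for a in sys.argv[3:6]]
s=read_state();t=s['position'];rows=[]
print(s['clock'],t.round(1),s['contact_force'].round(2),s['wrist_torque'].round(3),round(s['gripper_width'],2))
a=get_image('scene')[:,:,::-1];b=get_image('side')[:,:,::-1];cv2.imwrite(f'pics/pa{n}_raw.png',a);cv2.imwrite(f'pics/pb{n}_raw.png',b)
for pitch in ps:
  f=np.array([0,np.cos(pitch),-np.sin(pitch)])
  g=barwire(t+[0,0,-20]-gx*f,0,pitch);r=[]
  overlay(a.copy(),'scene',g,(255,165,345,235),5,'pics/tmp.png');r.append(cv2.imread('pics/tmp.png'))
  overlay(b.copy(),'side',g,(185,150,275,220),5,'pics/tmp.png');r.append(cv2.imread('pics/tmp.png'))
  rows.append(np.hstack(r))
o=np.vstack(rows);k=min(600/o.shape[0],800/o.shape[1]);cv2.imwrite(f'pics/pe{n}.png',cv2.resize(o,None,fx=k,fy=k,interpolation=cv2.INTER_AREA))
E
python3 pe.py f -36 .30 .36
```

```text
9.4 [583.7 -87.8 108.3] [ 0.02  0.53 -4.8 ] [ 0.092 -0.004 -0.018] 21.18
```

View pics/pef.png

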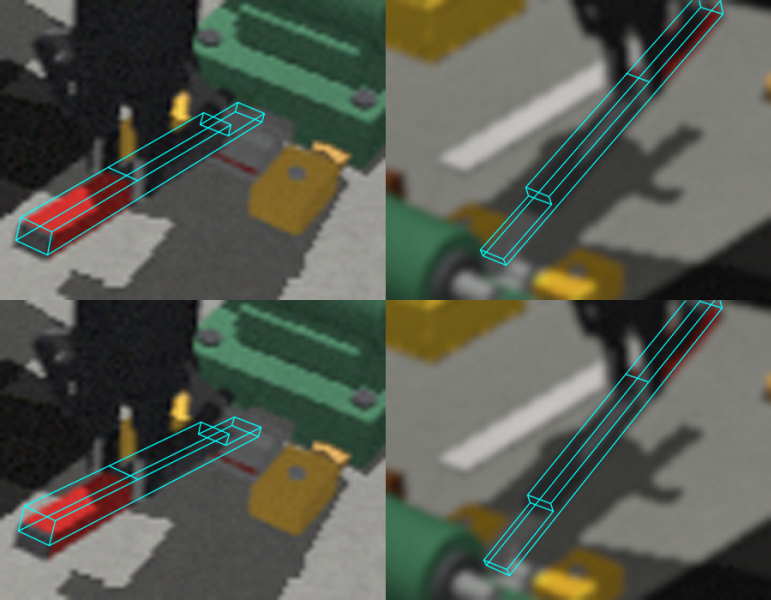

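Emit:
jog_arm(
  increments=[
    [-0.005, 0, 0.0015, 0],
    [-0.01, 0, 0.003, 0],
    [-0.015, 0, 0.0047, 0],
    [-0.02, 0, 0.0063, 0],
    [-0.024, 0, 0.0077, 0],
    [-0.024, 0, 0.0077, 0],
  ],
)

```text
clock: 10.25
position: [583.7, -63.2, 100.5]
ee_rot: [0.708, -0.706, -0.0, -0.0]
contact_force: [0.1, 0.9, -4.7]
gripper_width: 21.6
```

```bash
python3 pe.py g -37 .30 .33
```

```text
10.25 [583.7 -63.2 100.5] [ 0.09  0.89 -4.65] [ 0.345  0.044 -0.051] 21.57
```

View pics/peg.png

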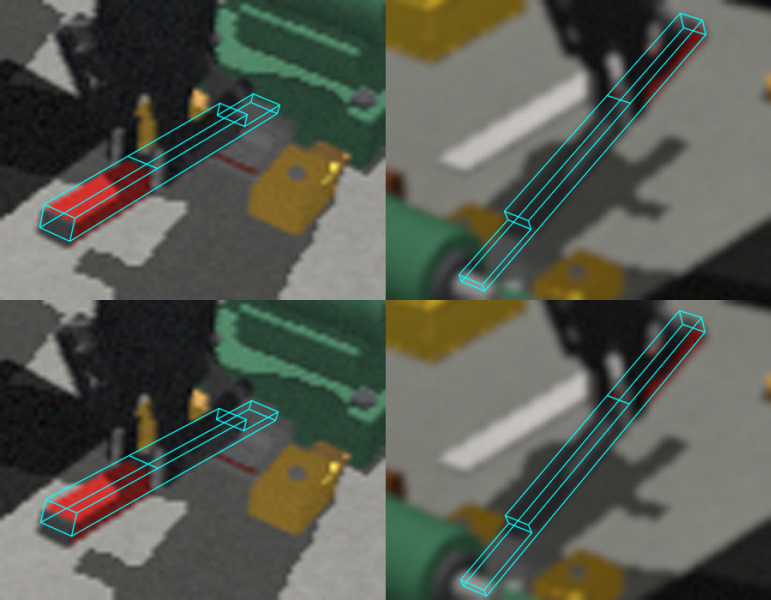

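Emit:
jog_arm(
  increments=[
    [0, 0, -0.002, 0],
    [0, 0, -0.004, 0],
    [-0.003, 0, -0.004, 0],
    [-0.006, 0, -0.003, 0],
    [-0.009, 0, -0.002, 0],
    [-0.012, 0, -0.001, 0],
    [-0.012, 0, -0.001, 0],
  ],
)

```text
clock: 11.22
position: [583.6, -51.2, 101.4]
ee_rot: [0.708, -0.706, -0.0, -0.0]
contact_force: [0.5, 1.2, -6.2]
gripper_width: 21.3
```

```bash
python3 pe.py h -37 .30 .33
```

```text
11.225 [583.6 -51.2 101.4] [ 0.46  1.19 -6.22] [-0.052  0.03  -0.029] 21.34
```

View pics/peh.png

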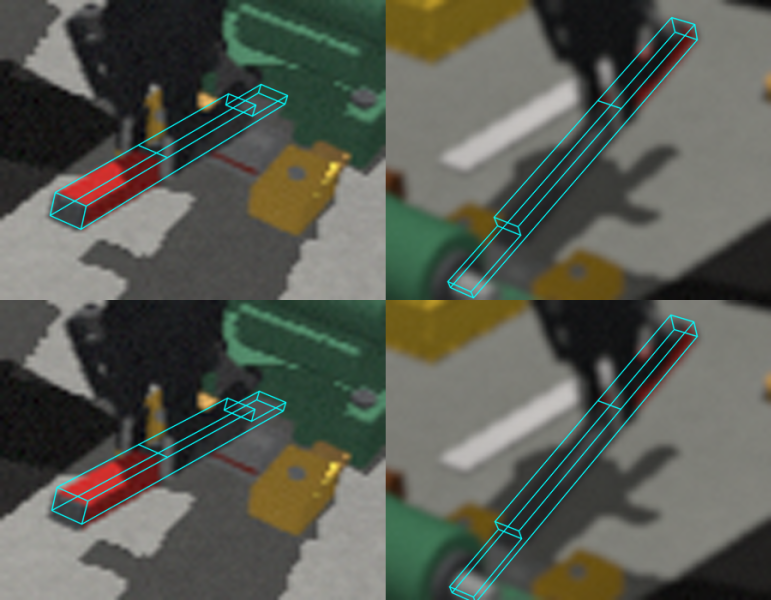

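Emit:
jog_arm(
  increments=[
    [0, 0, 0, 0],
    [0, 0, 0, 0],
    [0, 0, 0.001, 0],
    [0, 0, 0.001, 0],
    [0, 0, 0.001, 0],
  ],
  hand=-0.492,
)

```text
clock: 11.95
position: [583.7, -51.5, 100.7]
ee_rot: [0.708, -0.706, -0.0, -0.0]
contact_force: [0.5, -0.3, -4.8]
gripper_width: 21.6
```

Emit:
jog_arm(
  increments=[
    [-0.001, 0, 0, 0],
    [-0.002, 0, 0.001, 0],
    [-0.003, 0, 0.001, 0],
    [-0.004, 0, 0.001, 0],
    [-0.004, 0, 0.001, 0],
  ],
  hand=-0.498,
)

```text
clock: 12.58
position: [583.7, -47.3, 99.6]
ee_rot: [0.708, -0.706, -0.0, -0.0]
contact_force: [-0.6, 0.5, -5.6]
gripper_width: 21.9
```

```bash
python3 pe.py i -37 .30 .33
```

```text
12.575 [583.7 -47.3  99.6] [-0.62  0.45 -5.61] [ 0.098 -0.033 -0.022] 21.87
```

View pics/pei.png

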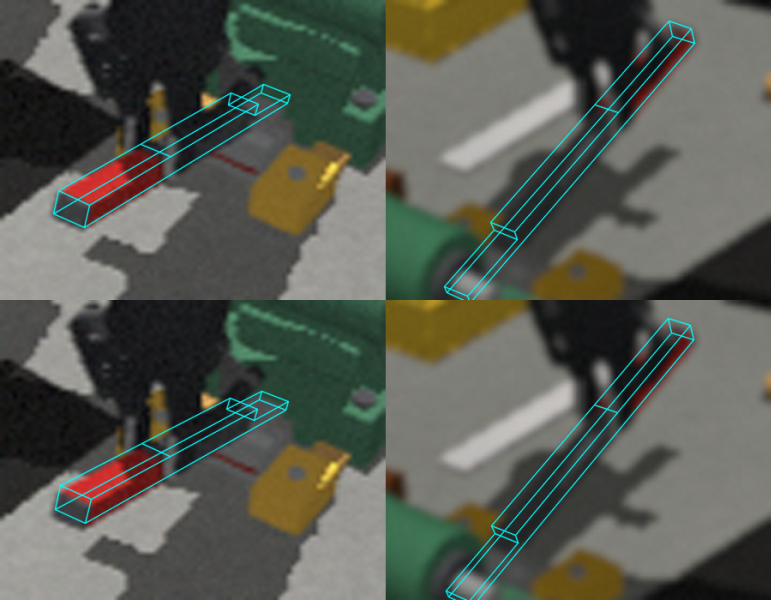

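Emit:
jog_arm(
  increments=[
    [-0.002, 0, 0.0006, 0],
    [-0.004, 0, 0.0012, 0],
    [-0.006, 0, 0.0018, 0],
    [-0.006, 0, 0.0018, 0],
  ],
  hand=-0.5,
)

```text
clock: 13.18
position: [583.6, -41.1, 97.6]
ee_rot: [0.708, -0.706, -0.0, -0.0]
contact_force: [0.6, 1.0, -5.9]
gripper_width: 21.7
```

Emit:
jog_arm(
  increments=[
    [-0.001, 0, 0.0003, 0],
    [-0.002, 0, 0.0006, 0],
    [-0.003, 0, 0.001, 0],
    [-0.003, 0, 0.001, 0],
  ],
)

```text
clock: 13.68
position: [583.6, -37.9, 96.6]
ee_rot: [0.708, -0.706, -0.0, -0.0]
contact_force: [-0.3, -0.3, -4.8]
gripper_width: 21.9
```

```bash
python3 pe.py j -37 .30 .33
```

```text
13.675 [583.6 -37.9  96.6] [-0.27 -0.3  -4.79] [ 0.121 -0.009  0.019] 21.92
```

View pics/pej.png

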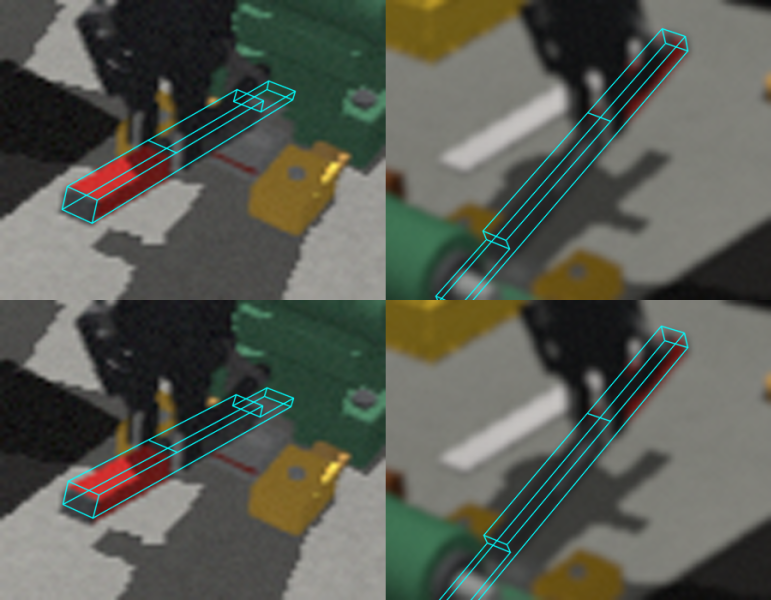

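Emit:
jog_arm(
  increments=[
    [-0.001, 0, 0.0003, 0],
    [-0.002, 0, 0.0006, 0],
    [-0.002, 0, 0.0006, 0],
  ],
)

```text
clock: 14.15
position: [583.6, -35.9, 96.0]
ee_rot: [0.708, -0.706, -0.0, -0.0]
contact_force: [-0.3, 0.3, -4.5]
gripper_width: 21.7
```

Emit:
jog_arm(
  increments=[
    [-0.001, 0, 0.0003, 0],
    [-0.002, 0, 0.0006, 0],
    [-0.002, 0, 0.0006, 0],
  ],
)

```text
clock: 14.52
position: [583.6, -34.9, 95.8]
ee_rot: [0.708, -0.706, -0.0, 0.0]
contact_force: [-0.2, -5.3, -4.3]
gripper_width: 21.2
```

Emit:
jog_arm(
  increments=[
    [-0.001, 0, 0.0003, 0],
    [-0.002, 0, 0.0006, 0],
    [-0.002, 0, 0.0006, 0],
  ],
)

```text
clock: 14.9
position: [583.6, -34.7, 95.9]
ee_rot: [0.708, -0.706, 0.001, 0.001]
contact_force: [0.3, -9.2, -2.4]
gripper_width: 21.7
```

Emit:
jog_arm(
  increments=[
    [0, 0, 0.001, 0],
    [0, 0, 0.002, 0],
    [0.0005, 0, 0.004, 0],
    [0.0005, 0, 0.004, 0],
  ],
)

```text
clock: 15.4
position: [584.2, -35.8, 93.0]
ee_rot: [0.708, -0.706, 0.002, 0.001]
contact_force: [-0.8, -5.7, 1.3]
gripper_width: 21.7
```

```bash
python3 pe.py k -37 .26 .30
```

```text
15.4 [584.2 -35.8  93. ] [-0.76 -5.67  1.33] [-1.662  0.231 -0.   ] 21.7
```

View pics/pek.png

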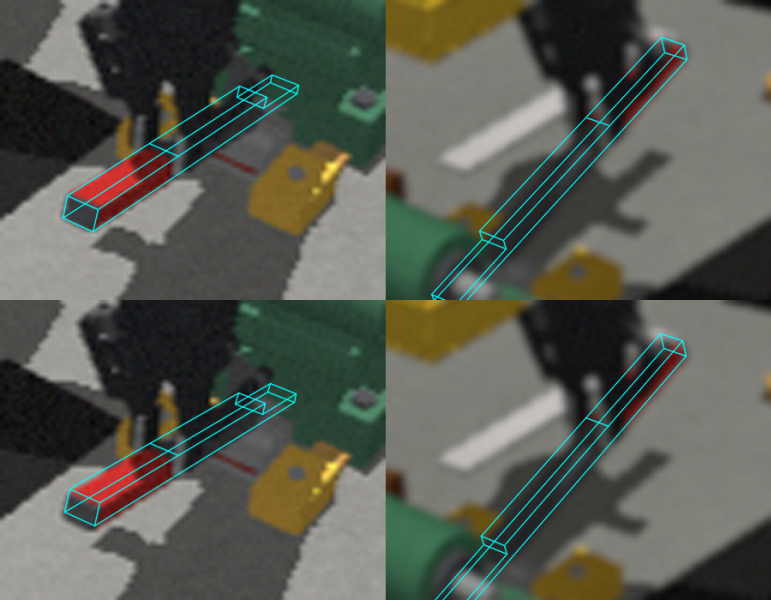

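Emit:
jog_arm(
  increments=[
    [0.001, 0, 0.001, 0],
    [0.0015, 0, 0.003, 0],
    [0.002, 0, 0.005, 0],
    [0.0025, 0, 0.007, 0],
    [0.003, 0, 0.007, 0],
    [0.003, 0, 0.007, 0],
  ],
)

```text
clock: 16.25
position: [584.9, -38.3, 87.1]
ee_rot: [0.709, -0.706, 0.002, 0.0]
contact_force: [-1.6, 0.5, 5.3]
gripper_width: 21.9
```

```bash
python3 pe.py l -37 .20 .25
```

```text
16.25 [584.9 -38.3  87.1] [-1.58  0.52  5.34] [0.28  0.751 0.053] 21.92
```

View pics/pel.png

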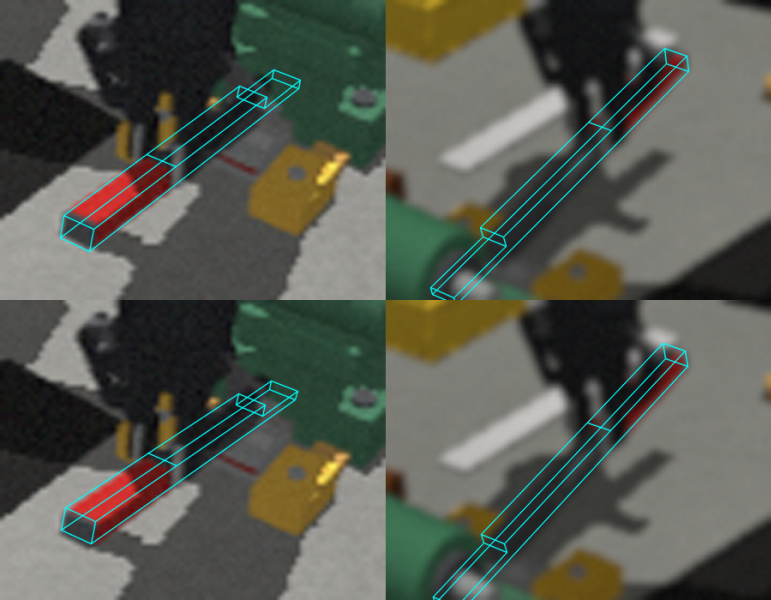

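Emit:
jog_arm(
  increments=[
    [0.0005, 0, 0.002, 0],
    [0.001, 0, 0.004, 0],
    [0.001, 0, 0.006, 0],
    [0.0012, 0, 0.006, 0],
  ],
)

```text
clock: 16.85
position: [585.4, -39.7, 82.6]
ee_rot: [0.709, -0.705, 0.003, 0.0]
contact_force: [-2.9, -1.6, 9.0]
gripper_width: 21.5
```

```bash
python3 pe.py m -37 .17 .22
```

```text
16.85 [585.4 -39.7  82.6] [-2.92 -1.58  9.04] [-0.3    1.077  0.125] 21.48
```

View pics/pem.png

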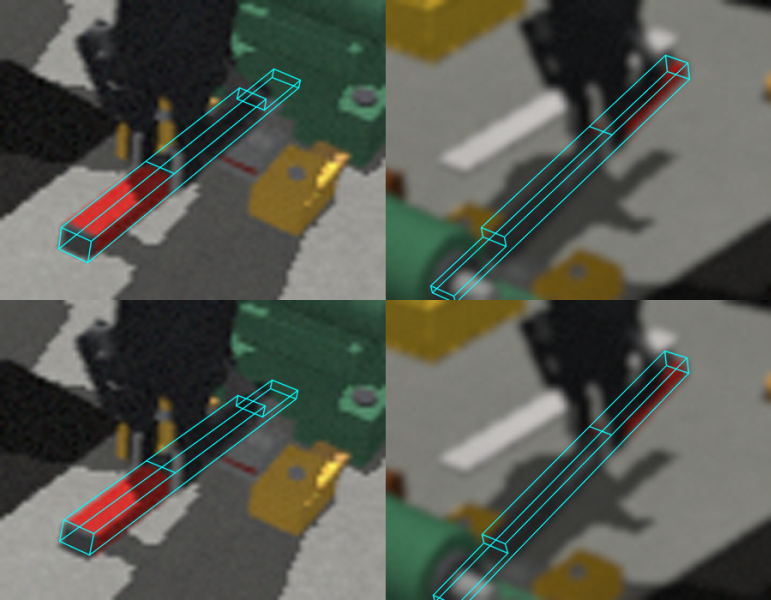

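Emit:
jog_arm(
  increments=[
    [0, 0, 0, 0],
    [0, 0, 0, 0],
    [0, 0, 0, 0],
    [0, 0, 0, 0],
  ],
  hand=-0.1,
)

```text
clock: 17.45
position: [585.4, -39.6, 82.3]
ee_rot: [0.709, -0.705, 0.003, 0.0]
contact_force: [0.8, 0.4, 0.4]
gripper_width: 38.2
```

```bash
python3 pe.py n -37 .17 .22
```

```text
17.45 [585.4 -39.6  82.3] [0.78 0.35 0.36] [-0.029  0.031 -0.034] 38.22
```

View pics/pen.png

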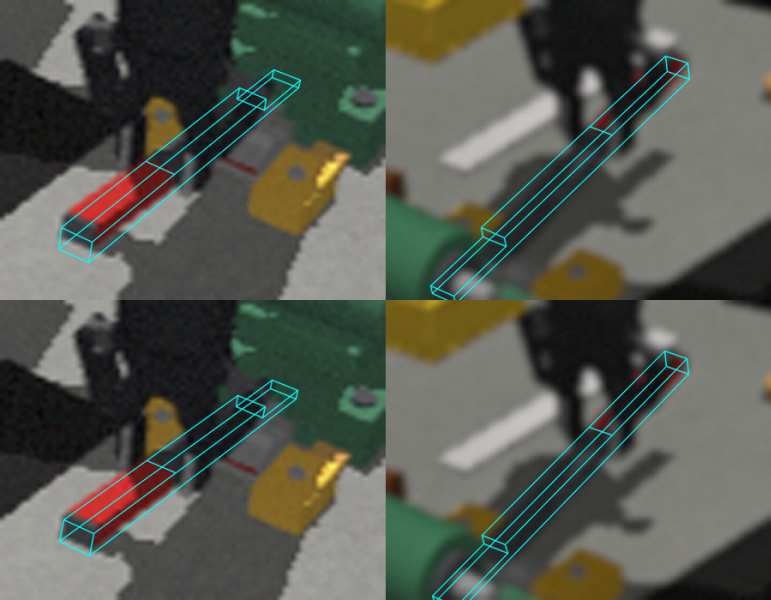

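Run:
```python
from h import *
im=get_image('wrist')[:,:,::-1];cv2.imwrite('pics/w5_raw.png',im);crop(im,0,0,512,384,1.5625,'pics/w5.png')
crop(cv2.imread('pics/pan_raw.png'),270,120,390,220,6,'pics/c5.png')
```

```text
(no output)
```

View pics/w5.png

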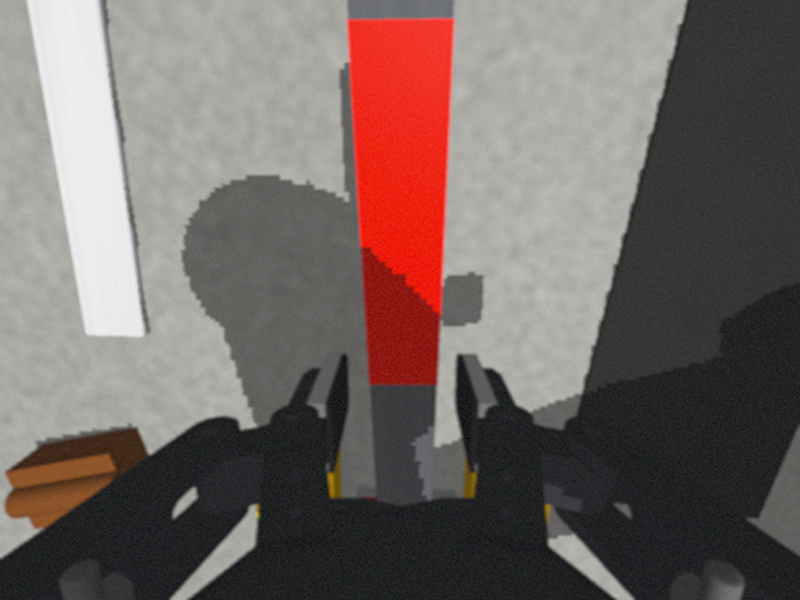

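View pics/c5.png

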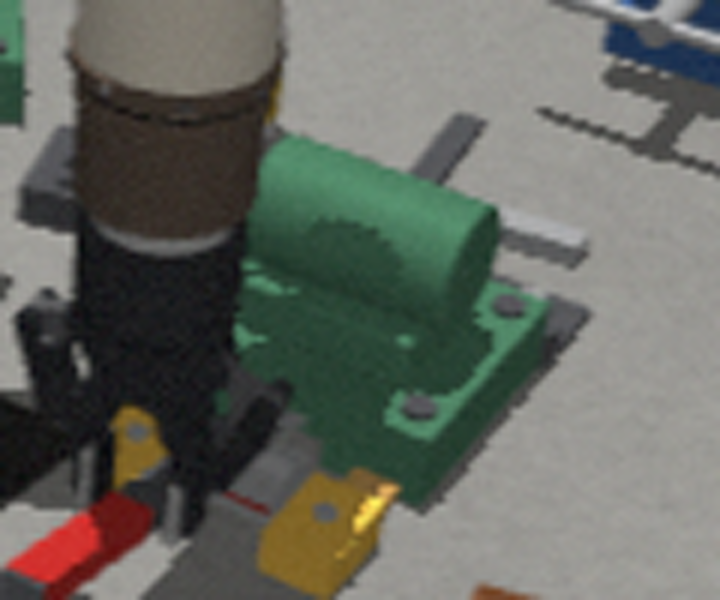

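```bash
cat > wp.py <<'E'
from h import *
from scipy.optimize import least_squares
def fit(pts,st,x0):
    # pts: list of (xbar,ybar,zbar,u,v enlarged) ; unknown o(3),head,pitch
    def pt(p,b):
        h,q=p[3],p[4];f=np.array([np.sin(h)*np.cos(q),np.cos(h)*np.cos(q),-np.sin(q)]);l=np.array([-np.cos(h),np.sin(h),0]);u=np.cross(f,l)
        return p[:3]+b[0]*f+b[1]*l+b[2]*u
    def r(p): return np.concatenate([w2px('wrist',pt(p,b),st)*1.5625-np.array(b[3:]) for b in pts])
    s=least_squares(r,x0);return s.x,s.fun,lambda b:pt(s.x,b)
E
python3 - <<'E'
from wp import *
s=read_state();print(s['position'])
# left in image = +x world = bar -y (left= -x world => y+)
pts=[(-145,-11,16,349,19),(-145,11,16,453,19),(-45,-11,16,370,384),(-45,11,16,437,384)]
x,fun,pt=fit(pts,s,np.array([584,0,50,0,.2]))
print(x.round(3),fun.round(1));print('tip',pt((150,0,0)).round(1),'ridge pt 85',pt((85,0,0)).round(1),'h top -130',pt((-130,0,16)).round(1), 'tcp bar', pt((-40,0,8)).round(1))
E
```

```text
[585.39415856 -39.6704805   82.50781462]
[ 5.83354e+02 -5.03300e+00  5.59100e+01 -1.20000e-02  2.36000e-01] [ 0.1  0.5  0.1 -0.4 -0.4  0.1  0.2 -0.2]
tip [581.6 140.8  20.9] ridge pt 85 [582.4  77.6  36.1] h top -130 [ 584.8 -127.7  101.8] tcp bar [583.8 -42.1  73. ]
```

Emit:
jog_arm(
  increments=[
    [0, 0, -0.015, 0],
    [0, 0, -0.03, 0],
    [0, 0, -0.045, 0],
    [0, 0, -0.06, 0],
    [0.02, 0.0005, -0.06, 0],
    [0.045, 0.001, -0.06, 0],
    [0.07, 0.001, -0.06, 0],
    [0.085, 0.001, -0.06, 0],
    [0.085, 0.001, -0.06, 0],
  ],
)

```text
clock: 18.73
position: [584.2, -125.7, 142.5]
ee_rot: [0.708, -0.706, 0.002, 0.001]
contact_force: [0.6, 1.0, -0.7]
gripper_width: 38.5
```

Emit:
jog_arm(
  increments=[
    [0, 0, 0, 0],
    [0, 0, 0.003, 0],
    [0, 0, 0.006, 0],
    [0, 0, 0.01, 0],
    [0, 0, 0.014, 0],
    [0, 0, 0.014, 0],
  ],
  hand=-1,
)

```text
clock: 19.48
position: [584.0, -125.7, 127.9]
ee_rot: [0.708, -0.706, 0.002, 0.001]
contact_force: [-0.6, 0.3, -1.5]
gripper_width: 0.0
```

```bash
python3 pe.py o 43 .23 .23
python3 - <<'E'
from h import *
crop(cv2.imread('pics/pao_raw.png'),220,130,350,240,5,'pics/c6.png')
crop(cv2.imread('pics/pbo_raw.png'),180,100,310,210,5,'pics/c7.png')
E
```

```text
19.475 [ 584.  -125.7  127.9] [-0.57  0.34 -1.49] [-0.032  0.025  0.004] 0.0
```

View pics/c6.png

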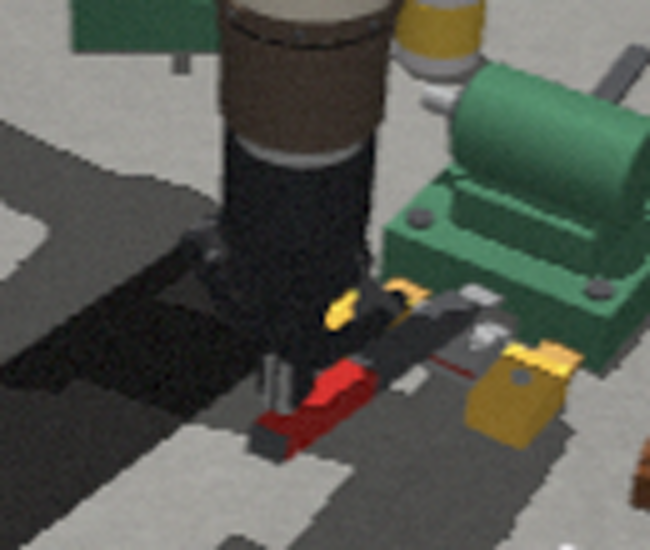

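View pics/c7.png

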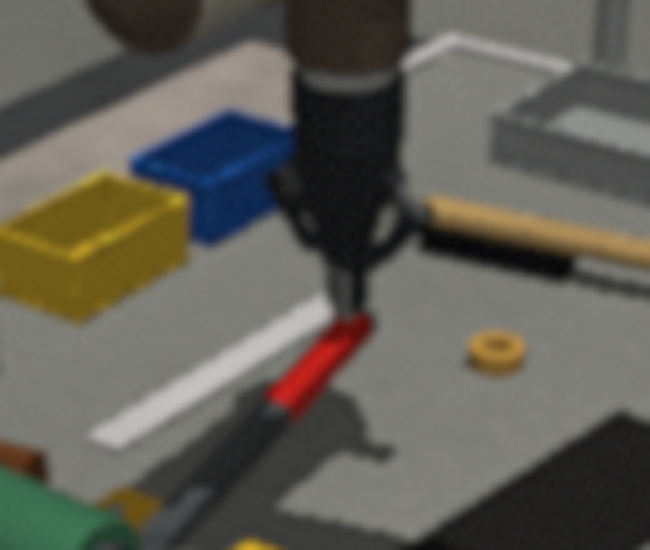

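Emit:
jog_arm(
  increments=[
    [0, 0, 0.003, 0],
    [0, 0, 0.006, 0],
    [0, 0, 0.009, 0],
    [0, 0, 0.011, 0],
    [0, 0, 0.011, 0],
  ],
)

```text
clock: 20.2
position: [584.6, -126.1, 117.9]
ee_rot: [0.708, -0.706, 0.003, 0.0]
contact_force: [-1.2, -1.3, 2.5]
gripper_width: 0.2
```

Emit:
jog_arm(
  increments=[
    [0, 0, 0.002, 0],
    [0, 0, 0.004, 0],
    [0, 0, 0.004, 0],
  ],
)

```text
clock: 20.58
position: [584.9, -126.4, 114.2]
ee_rot: [0.708, -0.706, 0.003, 0.0]
contact_force: [-0.1, -2.3, 4.3]
gripper_width: -0.1
```

Emit:
jog_arm(
  increments=[
    [0.0003, 0, 0.002, 0],
    [0.0008, 0, 0.004, 0],
    [0.001, 0, 0.006, 0],
    [0.0015, 0, 0.008, 0],
    [0.002, 0, 0.01, 0],
    [0.002, 0, 0.01, 0],
  ],
)

```text
clock: 21.32
position: [585.2, -128.7, 104.6]
ee_rot: [0.708, -0.706, 0.004, 0.0]
contact_force: [0.2, -2.5, 5.0]
gripper_width: 0.1
```

```bash
cat > see.py <<'E'
from h import *
import sys
n=sys.argv[1]
s=read_state();print(s['clock'],s['position'].round(1),s['contact_force'].round(2),s['wrist_torque'].round(3))
a=get_image('scene')[:,:,::-1];b=get_image('side')[:,:,::-1];cv2.imwrite(f'pics/za{n}_raw.png',a);cv2.imwrite(f'pics/zb{n}_raw.png',b)
crop(a,255,130,385,230,6,'pics/za%s.png'%n)
crop(b,130,180,260,270,6,'pics/zb%s.png'%n)
E
python3 see.py p
```

```text
21.325 [ 585.2 -128.7  104.6] [ 0.18 -2.51  5.05] [-0.819  0.149 -0.014]
```

View pics/zap.png

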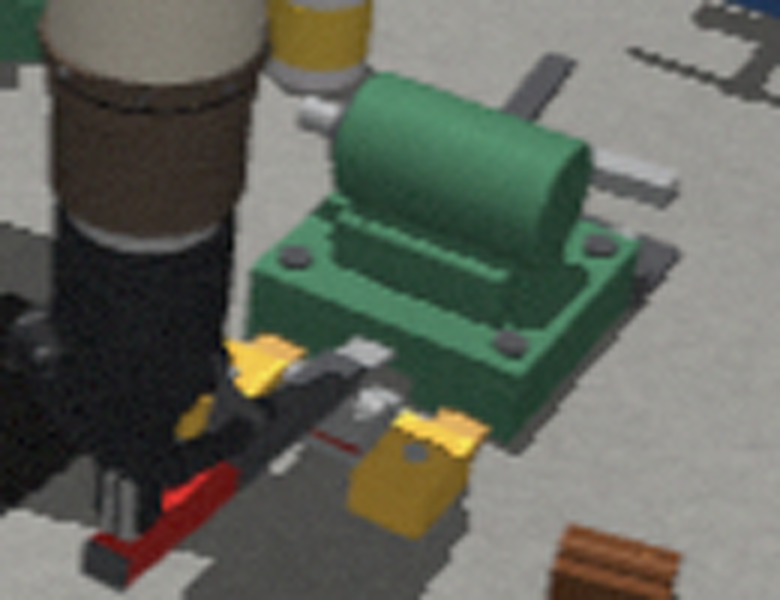

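View pics/zbp.png

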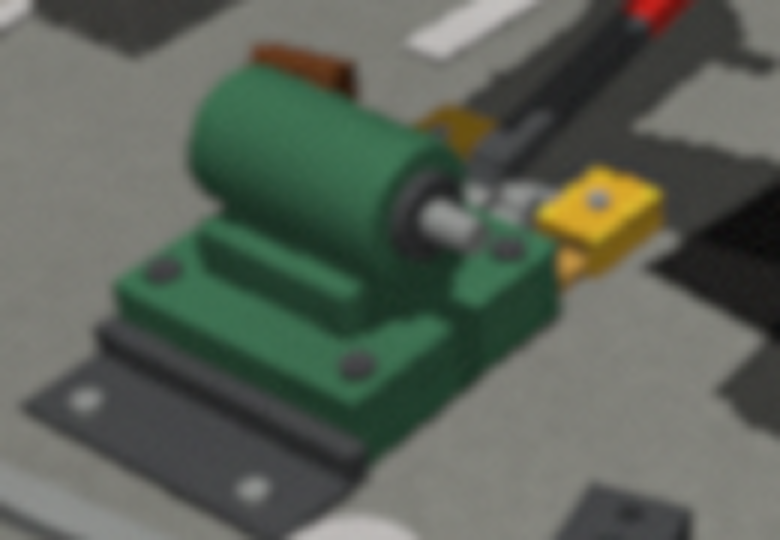

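Emit:
jog_arm(
  increments=[
    [0.0005, 0, 0.002, 0],
    [0.001, 0, 0.004, 0],
    [0.0014, 0, 0.006, 0],
    [0.0018, 0, 0.008, 0],
    [0.0022, 0, 0.01, 0],
    [0.0026, 0, 0.012, 0],
    [0.0026, 0, 0.012, 0],
  ],
)

```text
clock: 22.3
position: [585.2, -131.3, 92.4]
ee_rot: [0.708, -0.706, 0.004, 0.0]
contact_force: [0.1, -2.4, 3.9]
gripper_width: -0.0
```

```bash
python3 see.py q
```

```text
22.3 [ 585.2 -131.3   92.4] [ 0.14 -2.35  3.91] [-0.678  0.066 -0.044]
```

View pics/zaq.png

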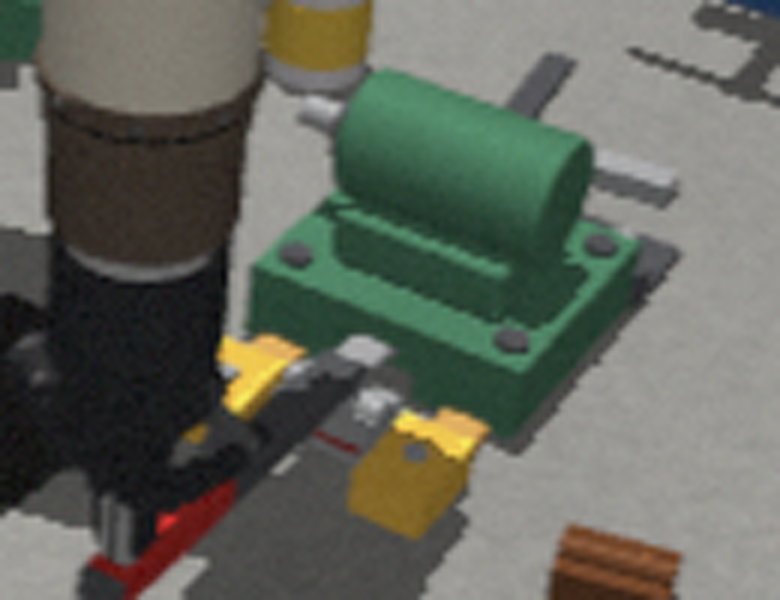

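View pics/zbq.png

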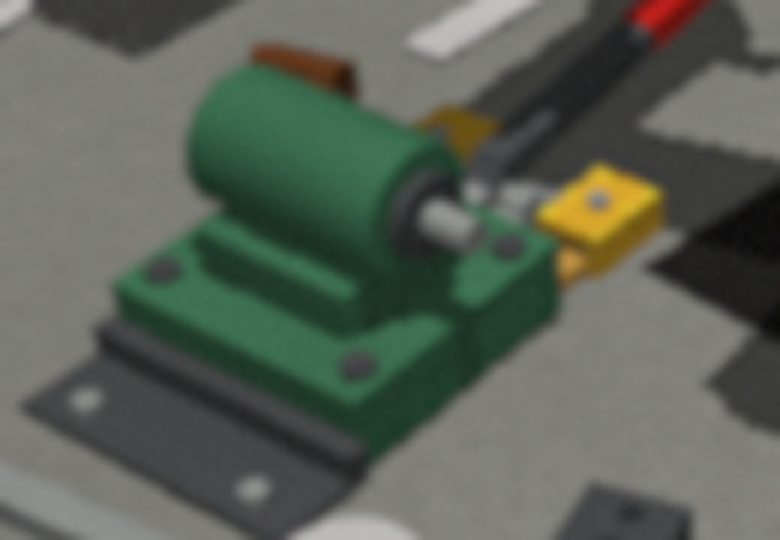

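```bash
cat > trk.py <<'E'
from h import *
# base model: origin (583.5,197.5,0), yaw so base x=+y ; tilt about rear edge
def basept(b,tilt):
    x,y,z=b; # base coords
    xr=x-75; X=xr*np.cos(tilt)+z*np.sin(tilt); Z=-xr*np.sin(tilt)+z*np.cos(tilt)
    return np.array([583.5-y,122.5+75+75+X,Z])
def track(ref,cur,name,boxes):
    a=cv2.imread(ref,0).astype(np.float32);b=cv2.imread(cur,0).astype(np.float32)
    o=[]
    for (x,y,w,h) in boxes:
        A=a[y:y+h,x:x+w];best=cv2.matchTemplate(b[y-6:y+h+6,x-6:x+w+6],A,cv2.TM_CCOEFF_NORMED)
        _,m,_,l=cv2.minMaxLoc(best)
        fx=fy=0
        if 0<l[0]<12 and 0<l[1]<12:
            f=lambda p,q,r:(p-r)/(2*(p-2*q+r));fx=f(best[l[1],l[0]-1],best[l[1],l[0]],best[l[1],l[0]+1]);fy=f(best[l[1]-1,l[0]],best[l[1],l[0]],best[l[1]+1,l[0]])
        o.append((round(l[0]+fx-6,2),round(l[1]+fy-6,2),round(float(m),3)))
    return o
E
python3 - <<'E'
from trk import *
bx=[(334,178,15,16),(338,140,18,22),(348,164,14,14)]
for c in['pics/zap_raw.png','pics/zaq_raw.png']: print(track('pics/pao_raw.png',c,'scene',bx))
for t in(.04,.08): 
  for b in[(-60,-62,44),(-75,-80,0),(-10,-40,135)]: print(t,b,(w2px('scene',basept(b,t))-w2px('scene',basept(b,0))).round(2),w2px('scene',basept(b,0)).round(0))
E
```

```text
[(np.float32(0.17), np.float32(-0.81), 0.943), (np.float32(0.11), np.float32(-0.16), 0.978), (np.float32(0.08), np.float32(-0.1), 0.967)]
[(np.float32(0.4), np.float32(-1.24), 0.906), (np.float32(0.17), np.float32(-0.28), 0.949), (np.float32(0.06), np.float32(-0.15), 0.974)]
0.04 (-60, -62, 44) [ 0.49 -1.66] [338. 188.]
0.04 (-75, -80, 0) [ 0.27 -1.49] [339. 204.]
0.04 (-10, -40, 135) [ 0.92 -1.7 ] [342. 154.]
0.08 (-60, -62, 44) [ 1.01 -3.35] [338. 188.]
0.08 (-75, -80, 0) [ 0.58 -3.02] [339. 204.]
0.08 (-10, -40, 135) [ 1.84 -3.36] [342. 154.]
```

Run:
```python
from h import *
r=[]
for n in['pao','zap','zaq']:
  im=cv2.imread(f'pics/{n}_raw.png')[170:212,305:350]
  r.append(cv2.resize(im,None,fx=5.8,fy=13,interpolation=cv2.INTER_CUBIC))
cv2.imwrite('pics/cmp.png',np.hstack(r))
```

```text
(no output)
```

View pics/cmp.png

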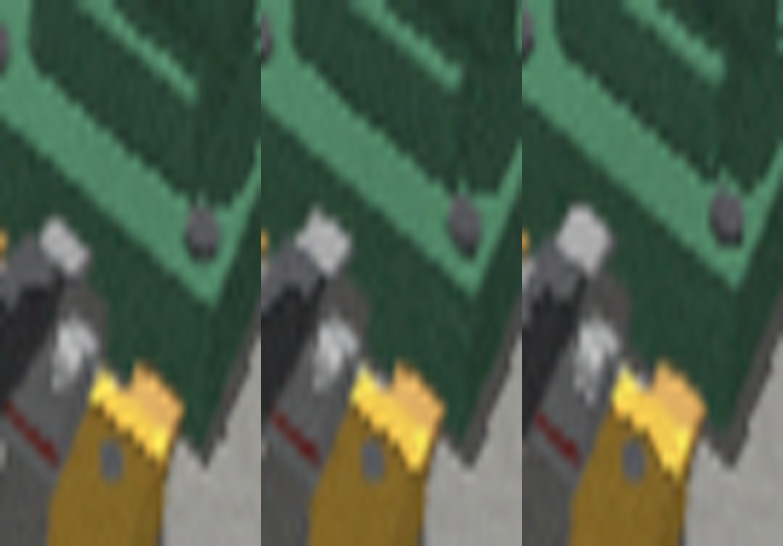

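Emit:
jog_arm(
  increments=[
    [0.0003, 0, 0.002, 0],
    [0.0006, 0, 0.004, 0],
    [0.0009, 0, 0.006, 0],
    [0.0012, 0, 0.008, 0],
    [0.0015, 0, 0.01, 0],
    [0.0018, 0, 0.012, 0],
    [0.0018, 0, 0.014, 0],
    [0.0018, 0, 0.014, 0],
  ],
)

```text
clock: 23.4
position: [585.2, -133.2, 78.3]
ee_rot: [0.708, -0.706, 0.003, 0.0]
contact_force: [-0.0, -2.7, 3.9]
gripper_width: 0.0
```

```bash
python3 see.py r
cat > cmp.py <<'E'
from h import *
import sys
r=[]
for n in sys.argv[2:]:
  im=cv2.imread(f'pics/{n}_raw.png')[170:212,305:350]
  r.append(cv2.resize(im,None,fx=5.8,fy=13,interpolation=cv2.INTER_CUBIC))
cv2.imwrite(sys.argv[1],np.hstack(r))
E
python3 cmp.py pics/cmpr.png pao zaq zar
```

```text
23.4 [ 585.2 -133.2   78.3] [-0.04 -2.71  3.86] [-0.796  0.243 -0.084]
```

View pics/cmpr.png

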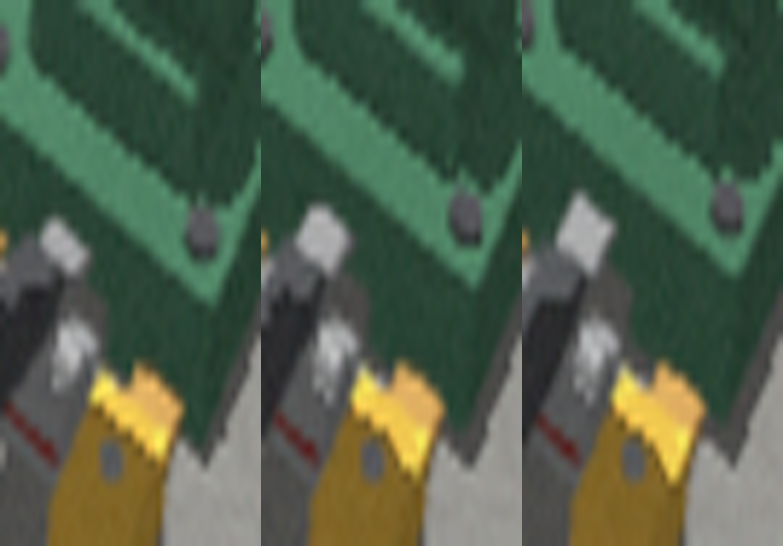

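View pics/zar.png

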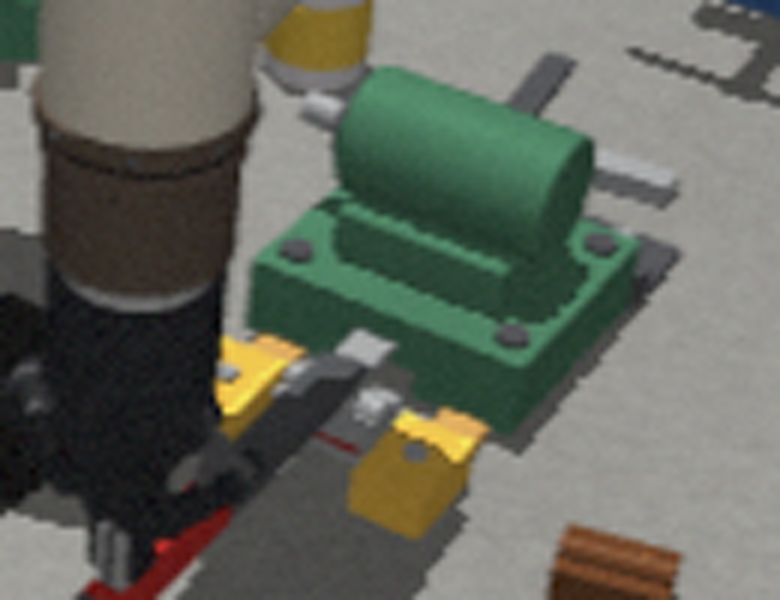

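Emit:
jog_arm(
  increments=[
    [0.0002, 0, 0.002, 0],
    [0.0004, 0, 0.004, 0],
    [0.0006, 0, 0.006, 0],
    [0.0008, 0, 0.008, 0],
    [0.001, 0, 0.01, 0],
    [0.001, 0, 0.01, 0],
  ],
)

```text
clock: 24.25
position: [585.2, -133.9, 67.9]
ee_rot: [0.708, -0.706, 0.003, 0.0]
contact_force: [0.2, -1.0, 1.8]
gripper_width: 0.0
```

```bash
python3 see.py s; python3 cmp.py pics/cmps.png pao zar zas
```

```text
24.25 [ 585.2 -133.9   67.9] [ 0.25 -0.95  1.82] [-0.384  0.098 -0.025]
```

View pics/cmps.png

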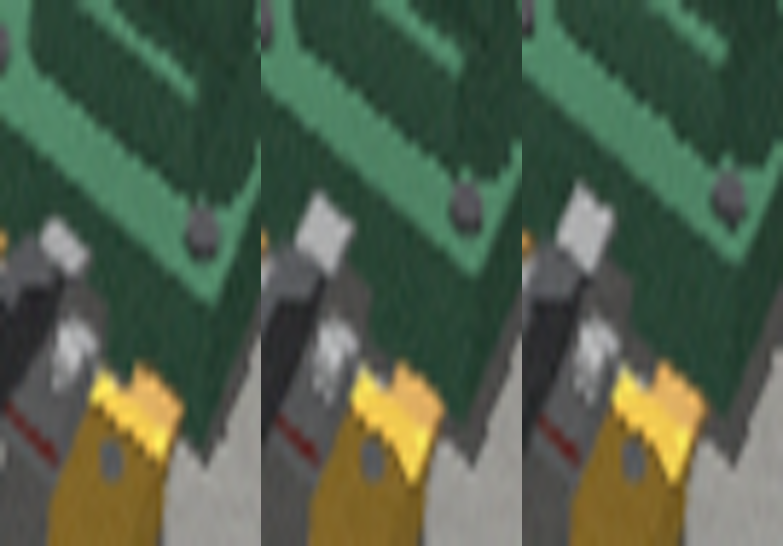

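View pics/zbs.png

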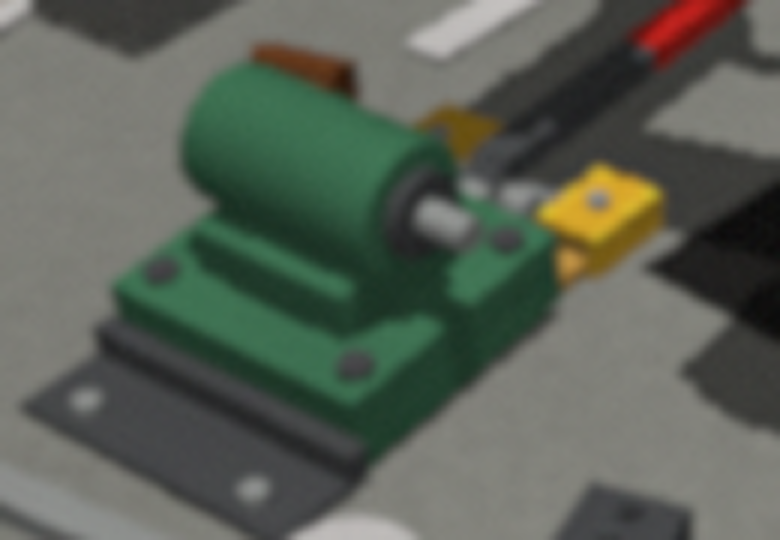

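Emit:
jog_arm(
  increments=[
    [0.0001, 0, 0.002, 0],
    [0.0002, 0, 0.004, 0],
    [0.0003, 0, 0.006, 0],
    [0.0003, 0, 0.007, 0],
    [0.0003, 0, 0.007, 0],
  ],
)

```text
clock: 24.98
position: [585.4, -134.3, 61.2]
ee_rot: [0.708, -0.706, 0.003, 0.0]
contact_force: [-0.4, -1.3, 5.1]
gripper_width: 0.0
```

```bash
python3 see.py t; python3 cmp.py pics/cmpt.png pao zas zat
```

```text
24.975 [ 585.4 -134.3   61.2] [-0.37 -1.31  5.09] [-0.486  0.116  0.02 ]
```

View pics/cmpt.png

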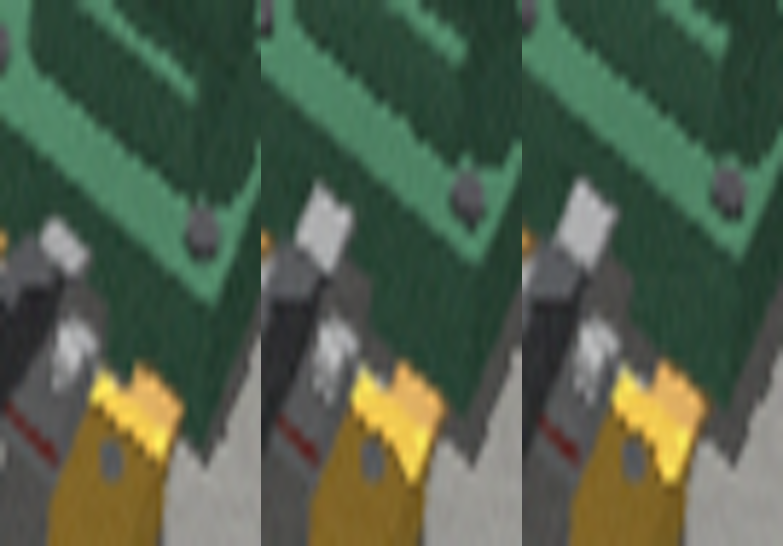

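View pics/zat.png

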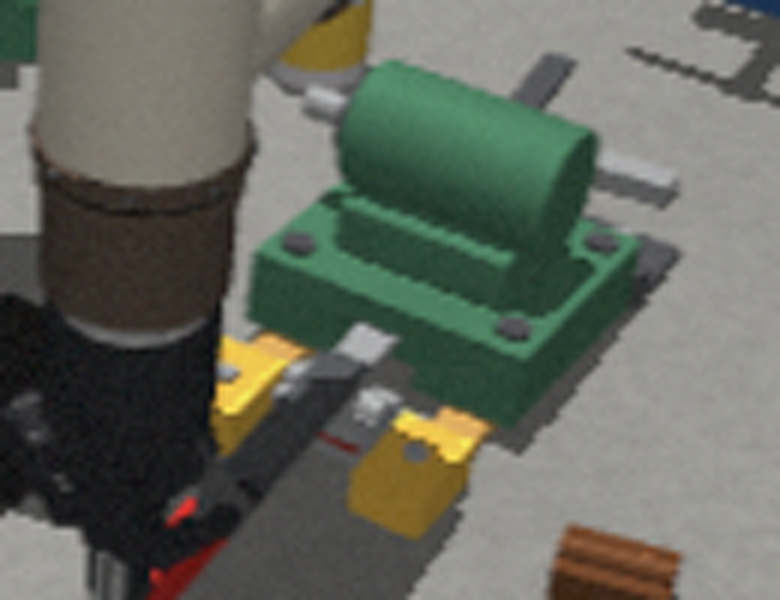

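Emit:
jog_arm(
  increments=[
    [0, 0, 0.001, 0],
    [0, 0, 0.002, 0],
    [0, 0, 0.003, 0],
    [0, 0, 0.004, 0],
    [0, 0, 0.005, 0],
    [0, 0, 0.005, 0],
  ],
)

```text
clock: 25.82
position: [585.6, -134.5, 56.3]
ee_rot: [0.708, -0.706, 0.004, 0.0]
contact_force: [-0.4, -2.7, 5.4]
gripper_width: -0.3
```

```bash
python3 see.py u; python3 cmp.py pics/cmpu.png pao zat zau
```

```text
25.825 [ 585.6 -134.5   56.3] [-0.39 -2.7   5.39] [-0.686  0.112  0.02 ]
```

View pics/cmpu.png

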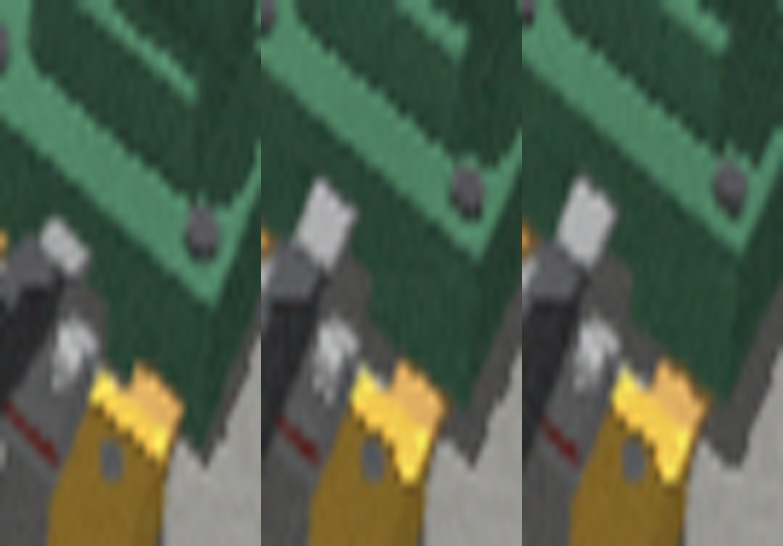

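View pics/zbu.png

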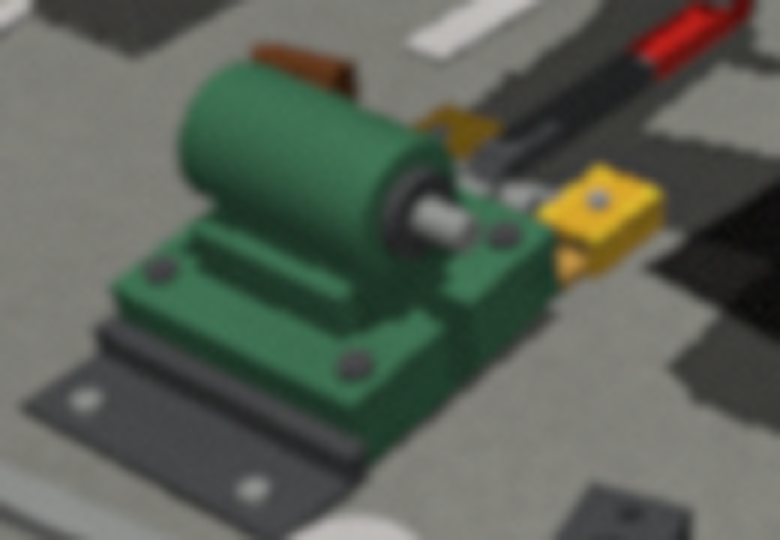

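Emit:
jog_arm(
  increments=[
    [0, 0, 0.001, 0],
    [0, 0, 0.002, 0],
    [0, 0, 0.003, 0],
    [0, 0, 0.003, 0],
  ],
)

```text
clock: 26.42
position: [585.7, -134.5, 53.5]
ee_rot: [0.708, -0.706, 0.004, -0.0]
contact_force: [-0.2, -2.0, 5.0]
gripper_width: -0.1
```

```bash
python3 see.py v; python3 cmp.py pics/cmpv.png pao zau zav
python3 - <<'E'
from trk import *
bx=[(335,180,12,8)]
for c in 'pqrstuv': print(c,track('pics/pao_raw.png',f'pics/za{c}_raw.png','scene',[(336,182,11,9)]))
E
```

```text
26.425 [ 585.7 -134.5   53.5] [-0.2  -2.    4.97] [-0.529  0.157  0.014]
p [(np.float32(0.2), np.float32(-0.81), 0.895)]
q [(np.float32(0.32), np.float32(-1.19), 0.869)]
r [(np.float32(0.54), np.float32(-2.08), 0.932)]
s [(np.float32(1.01), np.float32(-2.87), 0.902)]
t [(np.float32(0.9), np.float32(-3.18), 0.933)]
u [(np.float32(1.17), np.float32(-3.69), 0.87)]
v [(np.float32(1.17), np.float32(-3.88), 0.923)]
```

View pics/cmpv.png

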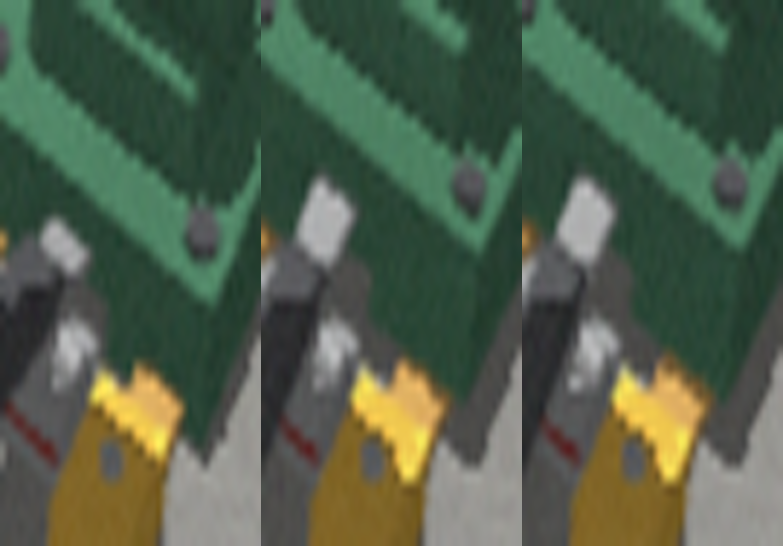

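Run:
```python
from h import *
r=[]
for n in['pao','zat','zav']:
  a=cv2.resize(cv2.imread(f'pics/{n}_raw.png')[190:212,316:345],None,fx=9,fy=9,interpolation=cv2.INTER_CUBIC)
  b=cv2.resize(cv2.imread(f'pics/{n}_raw.png')[178:200,288:317],None,fx=9,fy=9,interpolation=cv2.INTER_CUBIC)
  c=cv2.resize(cv2.imread(f'pics/{n.replace("a","b",1) if n[0]=="p" else n[0]+"b"+n[2]}_raw.png')[204:232,208:245],None,fx=7,fy=7,interpolation=cv2.INTER_CUBIC)[:198,:261]
  c=cv2.copyMakeBorder(c,0,198-c.shape[0],0,261-c.shape[1],cv2.BORDER_CONSTANT)
  r.append(np.vstack([a,b,c]))
cv2.imwrite('pics/shim.png',np.hstack(r))
```

```text
(no output)
```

View pics/shim.png

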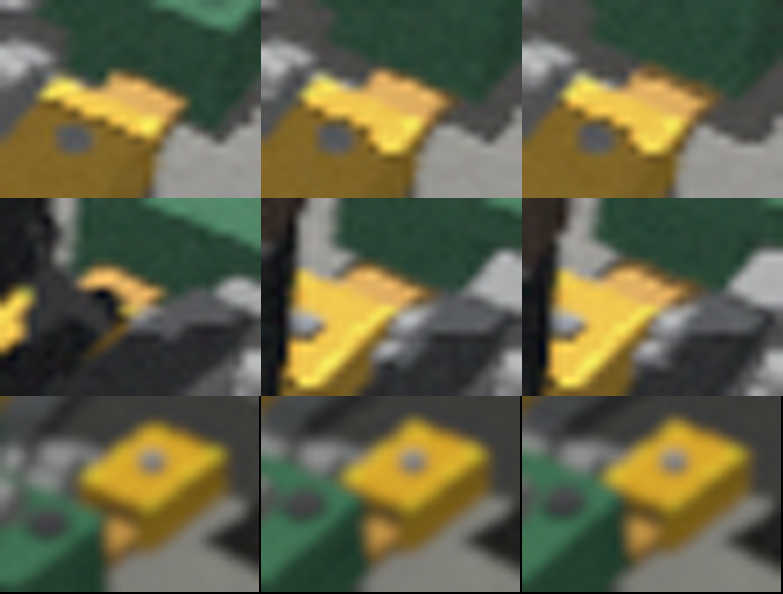

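Run:
```python
from trk import *
r=[]
for n in['pbn','zbs','zbv']:
  r.append(cv2.resize(cv2.imread(f'pics/{n}_raw.png')[183:243,145:230],None,fx=3.05,fy=9,interpolation=cv2.INTER_CUBIC))
cv2.imwrite('pics/cmpb.png',np.hstack(r))
for b in[(-60,62,44),(60,62,44),(60,-62,44),(-60,-62,44)]:
  for c in('scene','side'): print(b,c,w2px(c,basept(b,0)).round(1),*[(w2px(c,basept(b,t))-w2px(c,basept(b,0))).round(2) for t in(.08,.1)])
```

```text
(-60, 62, 44) scene [302.9 174.7] [ 0.87 -3.26] [ 1.11 -4.09]
(-60, 62, 44) side [215.7 221.5] [-0.98 -2.27] [-1.25 -2.81]
(60, 62, 44) scene [320.2 157.6] [ 0.52 -0.74] [ 0.65 -0.91]
(60, 62, 44) side [188.6 242.2] [-0.89  0.36] [-1.12  0.47]
(60, -62, 44) scene [353.8 170. ] [ 0.5  -0.78] [ 0.62 -0.96]
(60, -62, 44) side [156.8 226.9] [-0.93  0.31] [-1.17  0.4 ]
(-60, -62, 44) scene [337.8 188.5] [ 1.01 -3.35] [ 1.28 -4.2 ]
(-60, -62, 44) side [184.7 208.2] [-1.14 -2.26] [-1.45 -2.8 ]
```

View pics/cmpb.png

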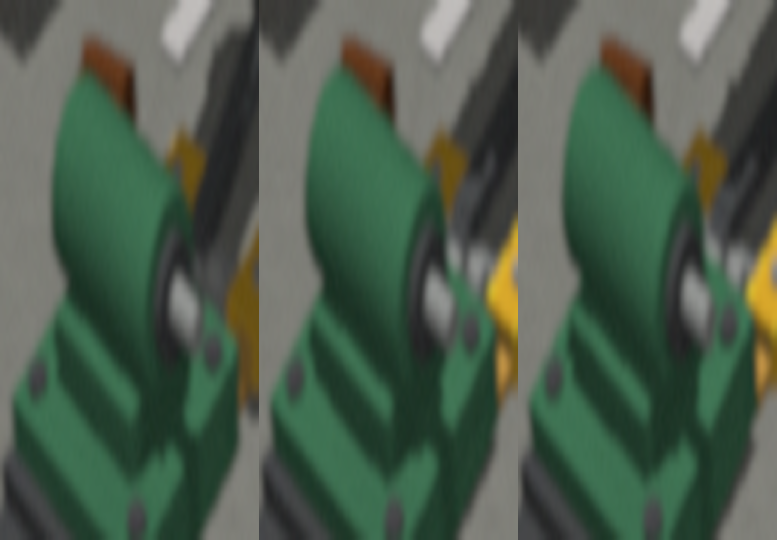

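Emit:
jog_arm(
  increments=[
    [0, 0, 0.001, 0],
    [0, 0, 0.001, 0],
    [0, 0, 0.001, 0],
    [0, 0, 0.001, 0],
  ],
)

```text
clock: 27.02
position: [585.9, -134.6, 52.7]
ee_rot: [0.708, -0.706, 0.004, -0.0]
contact_force: [-0.3, -2.6, 5.2]
gripper_width: -0.2
```

```bash
python3 see.py w
python3 - <<'E'
from h import *
r=[]
for n in['zau','zav','zaw']:
  a=cv2.resize(cv2.imread(f'pics/{n}_raw.png')[190:212,316:345],None,fx=9,fy=9,interpolation=cv2.INTER_CUBIC)
  b=cv2.resize(cv2.imread(f'pics/{n}_raw.png')[178:200,288:317],None,fx=9,fy=9,interpolation=cv2.INTER_CUBIC)
  c=cv2.resize(cv2.imread(f'pics/{n[0]+"b"+n[2]}_raw.png')[204:232,208:245],None,fx=7,fy=7,interpolation=cv2.INTER_CUBIC)[:198,:261]
  c=cv2.copyMakeBorder(c,0,198-c.shape[0],0,261-c.shape[1],cv2.BORDER_CONSTANT)
  r.append(np.vstack([a,b,c]))
cv2.imwrite('pics/shim2.png',np.hstack(r))
E
```

```text
27.025 [ 585.9 -134.6   52.7] [-0.25 -2.63  5.24] [-0.507  0.127  0.011]
```

View pics/shim2.png

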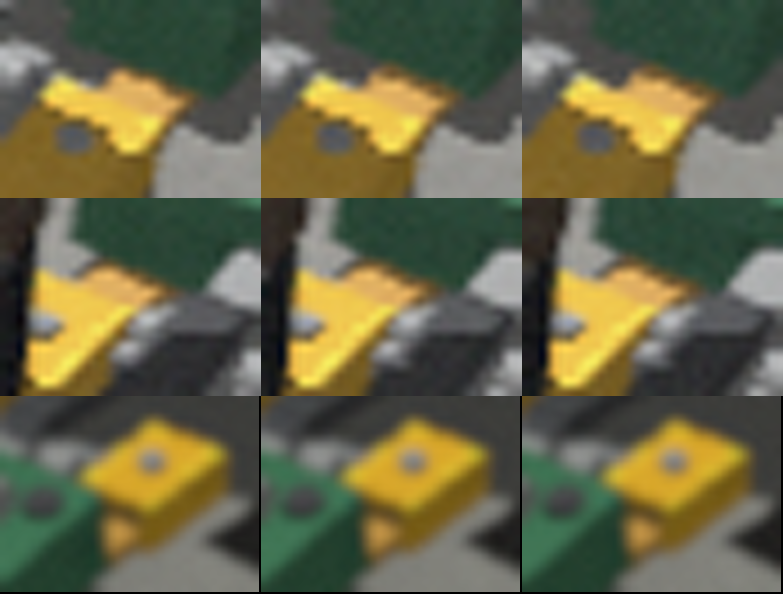

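Emit:
jog_arm(
  increments=[
    [0, 0, -0.001, 0],
    [0, 0, -0.0025, 0],
    [0, 0, -0.004, 0],
    [0, 0, -0.0055, 0],
    [0, 0, -0.007, 0],
    [-0.0002, 0, -0.0085, 0],
    [-0.0004, 0, -0.01, 0],
    [-0.0006, 0, -0.012, 0],
    [-0.0008, 0, -0.014, 0],
    [-0.001, 0, -0.016, 0],
  ],
)

```text
clock: 28.38
position: [585.5, -133.2, 68.5]
ee_rot: [0.708, -0.706, 0.004, -0.0]
contact_force: [0.0, 0.5, 0.1]
gripper_width: 0.1
```

Emit:
jog_arm(
  increments=[
    [-0.0003, 0, -0.002, 0],
    [-0.0006, 0, -0.004, 0],
    [-0.0008, 0, -0.006, 0],
    [-0.001, 0, -0.008, 0],
    [-0.001, 0, -0.008, 0],
  ],
)

```text
clock: 29.0
position: [585.6, -132.2, 76.8]
ee_rot: [0.708, -0.706, 0.004, -0.0]
contact_force: [0.2, -0.2, -0.4]
gripper_width: 0.4
```

```bash
python3 see.py x; python3 cmp.py pics/cmpx.png pao zas zax
```

```text
29.0 [ 585.6 -132.2   76.8] [ 0.17 -0.16 -0.42] [-0.041 -0.    -0.027]
```

View pics/cmpx.png

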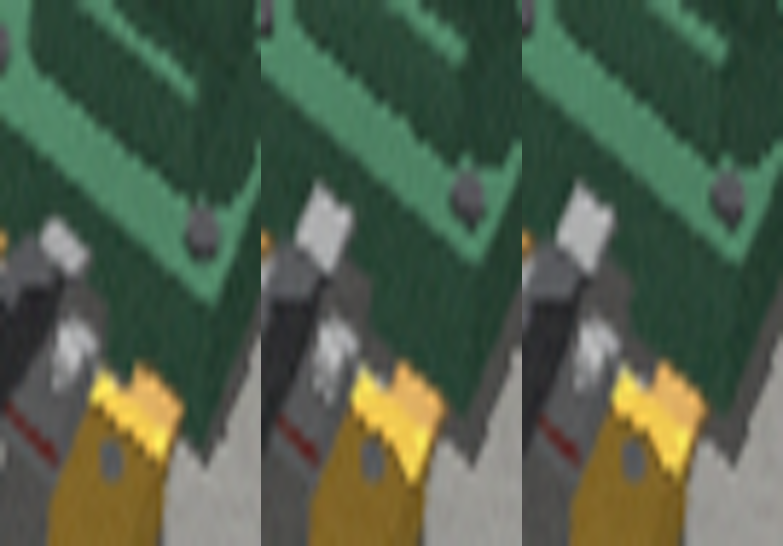

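View pics/zax.png

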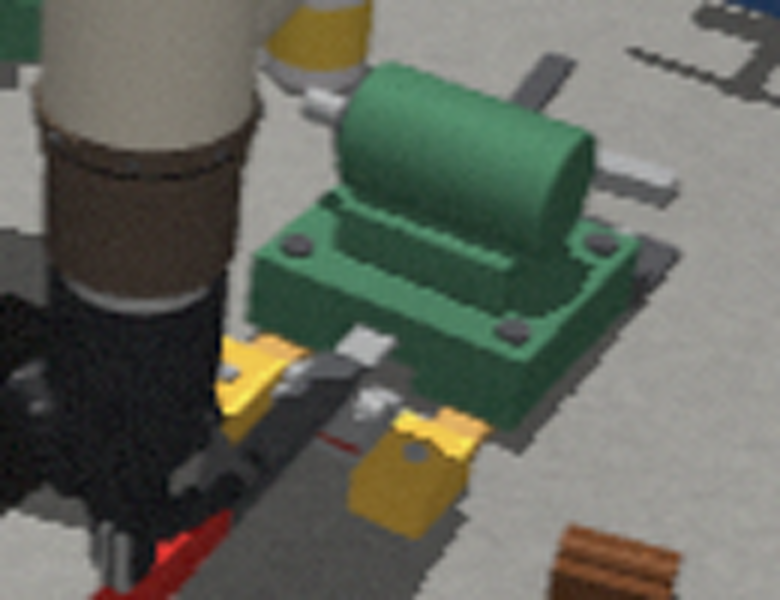

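Emit:
jog_arm(
  increments=[
    [0, 0, -0.015, 0],
    [0, 0, -0.03, 0],
    [-0.01, 0.0005, -0.045, 0],
    [-0.03, 0.001, -0.045, 0],
    [-0.06, 0.0015, -0.045, 0],
    [-0.08, 0.0015, -0.045, 0],
    [-0.09, 0.0015, -0.045, 0],
    [-0.09, 0.0015, -0.045, 0],
  ],
  hand=-0.05,
)

```text
clock: 30.1
position: [583.4, -41.2, 120.9]
ee_rot: [0.709, -0.706, 0.003, -0.0]
contact_force: [-0.0, -0.1, 0.1]
gripper_width: 40.5
```

Run:
```python
from h import *
s=read_state();print(s['clock'],s['position'].round(1),s['gripper_width'])
im=get_image('wrist')[:,:,::-1];cv2.imwrite('pics/w6_raw.png',im);crop(im,0,0,512,384,1.5625,'pics/w6.png')
```

```text
30.1 [583.4 -41.2 120.9] 40.537676212109666
```

View pics/w6.png

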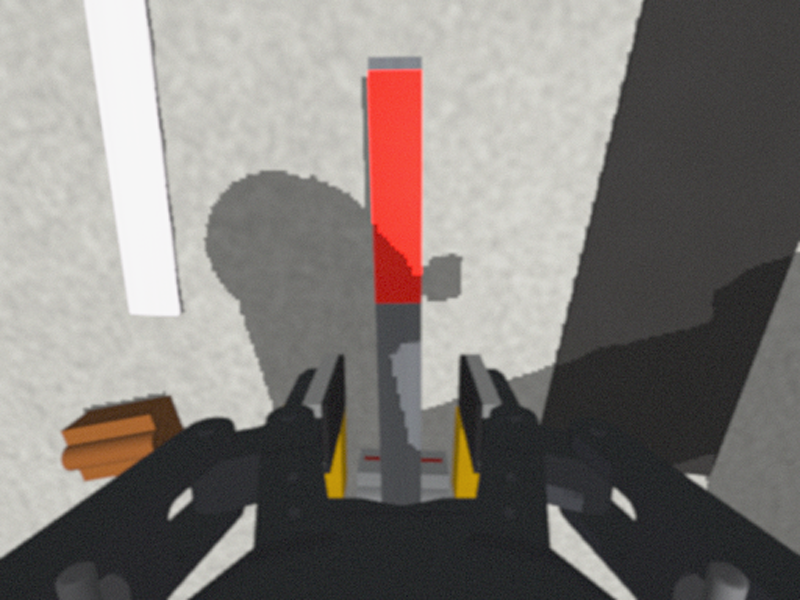

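Run:
```python
from wp import *
s=read_state()
pts=[(-150,-11,16,368,58),(-150,11,16,421,58),(-145,-11,16,369,69.5),(-145,11,16,421,69.5),(-45,-11,16,375.5,303),(-45,11,16,421,303)]
x,fun,pt=fit(pts,s,np.array([584,0,50,0,.02]))
print(x.round(3),fun.round(1));print('tip',pt((150,0,0)).round(1),'85',pt((85,0,0)).round(1),'-40 mid',pt((-40,0,8)).round(1))
```

```text
[ 5.83491e+02 -8.98700e+00  4.14690e+01 -1.50000e-02 -6.80000e-02] [ 0.3 -0.3  0.1 -1.1 -0.3  1.2  0.1  0.5 -0.9  0.1  0.6 -0.4]
tip [581.2 140.6  51.7] 85 [582.2  75.8  47.3] -40 mid [584.1 -49.4  46.7]
```

Emit:
jog_arm(
  increments=[
    [0.003, -0.0005, 0.015, 0],
    [0.005, -0.0005, 0.035, 0],
    [0.005, -0.0005, 0.055, 0],
    [0.005, -0.0005, 0.065, 0],
    [0.005, -0.0005, 0.068, 0],
    [0.005, -0.0005, 0.068, 0],
  ],
)

```text
clock: 30.9
position: [584.5, -47.3, 53.1]
ee_rot: [0.708, -0.706, 0.004, -0.0]
contact_force: [1.1, -0.3, -1.0]
gripper_width: 40.6
```

```bash
python3 see.py y
python3 - <<'E'
from h import *
crop(cv2.imread('pics/zay_raw.png'),230,160,330,240,7,'pics/c8.png')
E
```

```text
30.9 [584.5 -47.3  53.1] [ 1.13 -0.31 -1.03] [ 0.097  0.028 -0.   ]
```

View pics/c8.png

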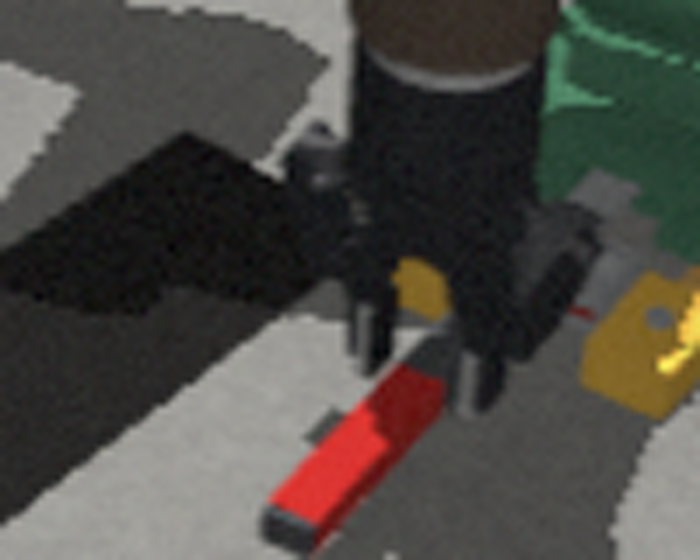

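Emit:
jog_arm(
  increments=[
    [0, 0, 0, 0],
    [0, 0, 0, 0],
    [0, 0, 0, 0],
    [0, 0, 0, 0],
  ],
  hand=-0.7,
)

```text
clock: 31.5
position: [585.2, -47.1, 54.2]
ee_rot: [0.708, -0.706, 0.004, -0.001]
contact_force: [0.4, 0.2, 3.8]
gripper_width: 20.1
```

Emit:
jog_arm(
  increments=[
    [0, 0, -0.001, 0],
    [0.002, 0, -0.002, 0],
    [0.006, 0, -0.002, 0],
    [0.012, 0, -0.002, 0],
    [0.018, 0, -0.002, 0],
    [0.024, 0, -0.002, 0],
    [0.03, 0, -0.002, 0],
    [0.034, 0, -0.002, 0],
    [0.034, 0, -0.002, 0],
  ],
)

```text
clock: 32.62
position: [585.1, -81.5, 56.3]
ee_rot: [0.708, -0.706, 0.004, -0.001]
contact_force: [-1.2, 0.5, -4.9]
gripper_width: 20.2
```

```bash
python3 see.py A; python3 cmp.py pics/cmpA.png pao zax zaA
```

```text
32.625 [585.1 -81.5  56.3] [-1.19  0.5  -4.91] [-0.133  0.021 -0.037]
```

View pics/zaA.png

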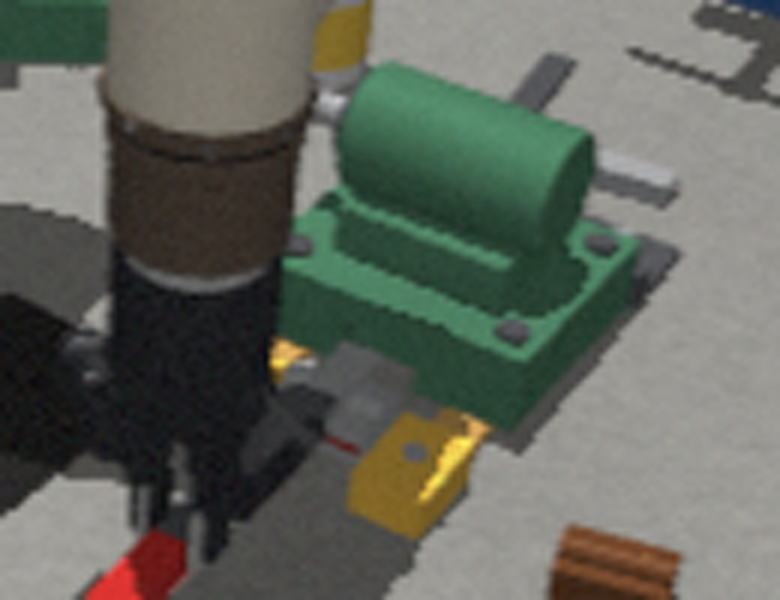

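View pics/cmpA.png

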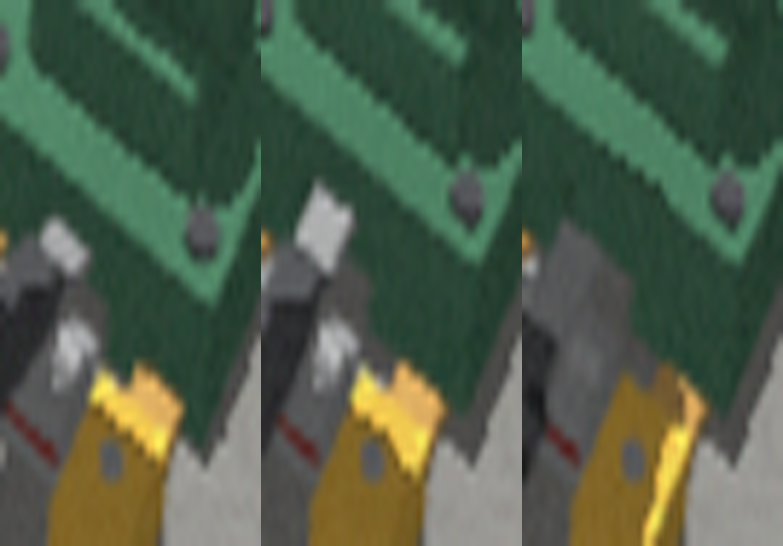

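Emit:
jog_arm(
  increments=[
    [0.002, 0, -0.015, 0],
    [0.005, 0, -0.035, 0],
    [0.01, 0.01, -0.055, 0],
    [0.018, 0.04, -0.06, 1.5],
    [0.025, 0.075, -0.06, 3],
    [0.033, 0.11, -0.06, 4.5],
    [0.04, 0.145, -0.06, 6],
    [0.046, 0.17, -0.06, 6.76],
    [0.048, 0.1816, -0.06, 6.76],
    [0.048, 0.1816, -0.06, 6.76],
  ],
)

```text
clock: 33.98
position: [403.7, -129.5, 116.1]
ee_rot: [-0.666, 0.746, -0.005, 0.002]
contact_force: [0.5, -0.3, -4.6]
gripper_width: 20.5
```

Run:
```python
from h import *
s=read_state();print(s['clock'],s['position'].round(1),s['contact_force'].round(2),s['wrist_torque'].round(3),s['gripper_width'])
ims=[]
im=get_image('scene')[:,:,::-1];im2=get_image('side')[:,:,::-1]
t=s['position'];head=.118
for pitch in(0,.05):
  f=np.array([np.sin(head)*np.cos(pitch),np.cos(head)*np.cos(pitch),-np.sin(pitch)])
  g=barwire(t+[0,0,-21]+43*f,head,pitch)
  overlay(im.copy(),'scene',g,(170,110,320,240),2.6,'pics/tmp.png');a=cv2.imread('pics/tmp.png')
  overlay(im2.copy(),'side',g,(210,110,360,240),2.6,'pics/tmp.png');ims.append(np.hstack([a,cv2.imread('pics/tmp.png')]))
cv2.imwrite('pics/mv.png',cv2.resize(np.vstack(ims),None,fx=.88,fy=.88))
```

```text
33.975 [ 403.7 -129.5  116.1] [ 0.53 -0.28 -4.58] [-0.127 -0.082 -0.029] 20.450837486355724
```

View pics/mv.png

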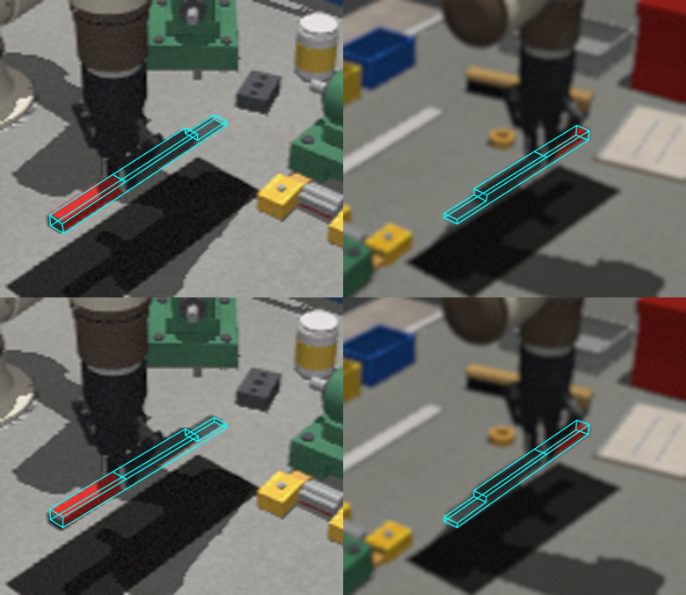

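Emit:
jog_arm(
  increments=[
    [0, 0, 0.02, 0],
    [0, 0, 0.045, 0],
    [0, 0, 0.065, 0],
    [0, 0, 0.08, 0],
    [0, 0, 0.086, 0],
    [0, 0, 0.086, 0],
  ],
)

```text
clock: 34.83
position: [406.8, -129.6, 29.8]
ee_rot: [-0.666, 0.746, -0.005, 0.002]
contact_force: [-0.5, 0.0, -6.3]
gripper_width: 20.2
```

Emit:
jog_arm(
  increments=[
    [0, 0, 0.002, 0],
    [0, 0, 0.004, 0],
    [0, 0, 0.006, 0],
    [0, 0, 0.006, 0],
  ],
)

```text
clock: 35.33
position: [407.6, -129.7, 24.1]
ee_rot: [-0.666, 0.746, -0.006, 0.003]
contact_force: [0.9, -0.1, -4.1]
gripper_width: 20.4
```

Emit:
jog_arm(
  increments=[
    [0, 0, 0.001, 0],
    [0, 0, 0.0015, 0],
    [0, 0, 0.0015, 0],
  ],
)

```text
clock: 35.7
position: [407.6, -129.7, 24.0]
ee_rot: [-0.666, 0.746, -0.006, 0.003]
contact_force: [-3.4, 1.8, 12.2]
gripper_width: 20.4
```

Emit:
jog_arm(
  increments=[
    [0, 0, 0, 0],
    [0, 0, 0, 0],
    [0, 0, 0, 0],
  ],
  hand=-0.49,
)

```text
clock: 36.08
position: [407.4, -129.7, 23.9]
ee_rot: [-0.666, 0.746, -0.006, 0.002]
contact_force: [0.0, 0.1, -0.7]
gripper_width: 22.1
```

Emit:
jog_arm(
  increments=[
    [0, 0, 0, 0],
    [0, 0, 0, 0],
    [0, 0, 0, 0],
    [0, 0, 0, 0],
  ],
  hand=0.2,
)

```text
clock: 36.58
position: [407.5, -129.7, 23.9]
ee_rot: [-0.666, 0.746, -0.006, 0.003]
contact_force: [-0.5, -0.1, 0.3]
gripper_width: 51.5
```

Emit:
jog_arm(
  increments=[
    [0, 0, -0.02, 0],
    [0, 0, -0.05, 0],
    [0, 0, -0.08, 0],
    [0, 0, -0.11, 0],
    [0, 0, -0.13, 0],
    [0, 0, -0.13, 0],
  ],
)

```text
clock: 37.33
position: [406.9, -129.0, 155.3]
ee_rot: [-0.666, 0.746, -0.007, 0.004]
contact_force: [-0.6, -0.5, 0.4]
gripper_width: 51.4
```

Run:
```python
from wp import *
s=read_state();print(s['clock'],s['position'].round(1),s['contact_force'].round(2),s['wrist_torque'].round(3),s['gripper_width'])
for n in('scene','side','wrist'):
  im=get_image(n)[:,:,::-1];cv2.imwrite(f'pics/f{n}_raw.png',im);crop(im,0,0,512,384,1.5625,f'pics/f{n}.png')
crop(cv2.imread('pics/fscene_raw.png'),165,110,395,270,3.4,'pics/fc.png')
crop(cv2.imread('pics/fscene_raw.png'),280,130,370,215,7,'pics/fd.png')
```

```text
37.325 [ 406.9 -129.   155.3] [-0.64 -0.47  0.43] [0.054 0.071 0.019] 51.44129864896449
```

View pics/fc.png

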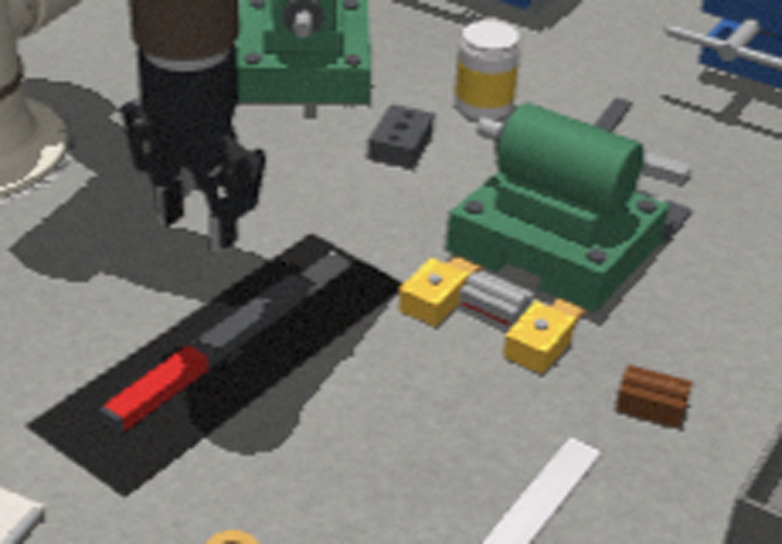

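View pics/fwrist.png

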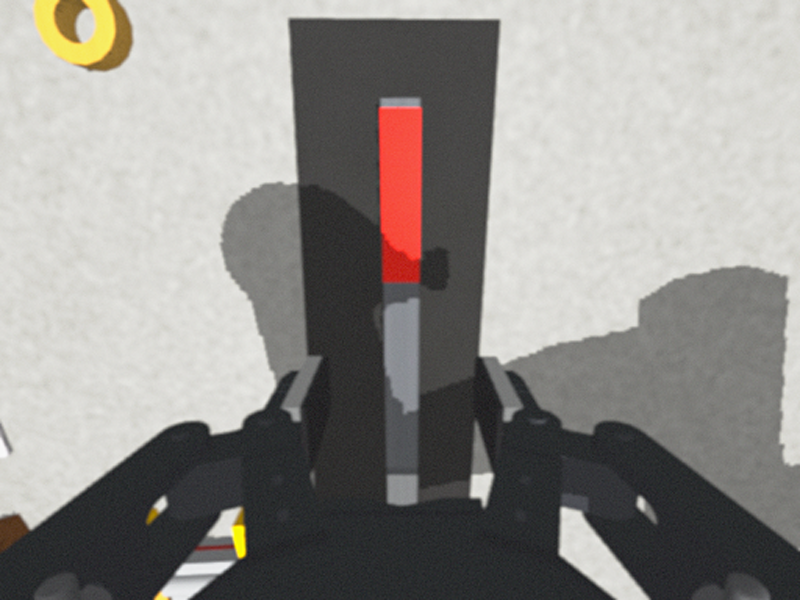

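View pics/fd.png

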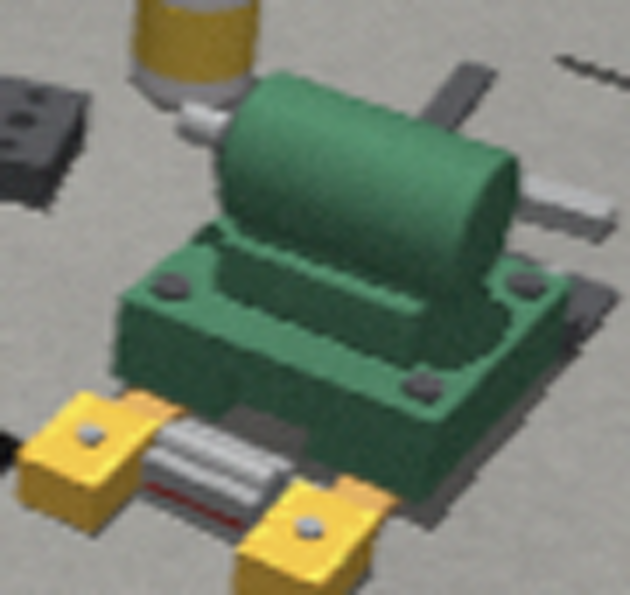

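Run:
```python
from h import *
s=read_state();print(px2w('wrist',np.array([401,98])/1.5625,19,s).round(1), px2w('wrist',np.array([395,18])/1.5625,3,s).round(1))
print(job_done())
```

```text
[ 393.2 -240.1   19. ] [ 391.8 -284.     3. ]
the job is handed in; nothing more can be done
None
```

I finished the job and handed it in at about 37 s. The hand-in gave no verdict, and one requirement, the shims' travel, I could only check indirectly.

**What I did:**
- **Insert:** I gripped the bar lightly so its tip drooped about 0.3 rad. I slid it over the ridge into the notch until it bottomed (about 5–9 N), then eased it back.
- **Lift:** I pressed the handle end down with closed fingertips, about 5 N at the handle, until the base was tilted by roughly 0.085 rad. The shims went under at that point.
- **Lower and return:** I eased the base down, drew the bar out and laid it back on its mat.

**What the last checks showed:**
- **Base:** It stayed up at about 0.06–0.07 rad after the bar came out, looks level side to side, and I saw no sign that it had shifted.
- **Bar:** It lies flat and along the mat, its middle within about 20 mm of the mat's centre. The gripper is open and clear above it.
- **Other items:** Nothing else looked moved in the last pictures, though I did not measure each one.

**Uncertain or conflicting:**
- **Shims:** I could not see their travel directly. I judge both under from their shaded tops showing beneath the lifted edge, and from the base staying up without the bar.
- **Peak tilt:** The two estimates disagree. Both cameras gave about 0.085 rad (up to 0.093 by one tracker). Working from the fingertip height gave about 0.11, which is close to the 0.115 limit. I trusted the cameras.

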